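# Put the drain sticks away in their child-proof tub

### The arm

A 6-joint arm with a two-finger parallel gripper is mounted at the origin on a cart in front of the work surface, level with it; the furniture and walls round the work are solid. World frame = base frame: x ahead of the robot, y to its left, z up, the work surface at z = 0. Lengths are in mm, angles in degrees, forces in N, time in s.
With the tool pointing down it reaches from about 250 to 725 mm from the base axis. Payload 4 kg.
Tool frame: the origin (TCP) lies at the very end of the fingers, on their centre line; the grasp point (between the pads) lies 19 mm behind it (bot.grasp_offset is the distance from the TCP to the grasp point, in mm); z points along the fingers, y is the line along which they close (so a half turn about z gives the same grasp; the last joint's range is limited). The gripper opens to 85 mm and grips with 20 to 120 N. Pads are 22 mm wide; open, the fingers measure 114 mm over their backs; the gripper's body (76 mm by 85 mm) begins 54 mm behind the grasp point. The pads swing forward as they close: fully open they stand 13 mm farther back than shut.
Start: joints at [-72.823, 13.785, 0.286, 76.501, 0, 90], TCP at [147.663, -477.698, 231.306] pointing down, gripper open.
Joint ranges: [-155.79, 155.79], [-60.16, 107.12], [-62.33, 73.08], [-114, 123.19], [-81.49, 82.49], [-180, 180]. Speed limits (degrees/s): [159.86, 159.86, 180, 180, 180, 180].

### API

Orientations are given as a 3x3 rotation matrix whose columns are the frame's x, y, z axes.
In Python, from plant import monitor, read_camera, ticket, bot gives the robot as it stands. The module is installed in compiled form; this text tells all that it offers.
- The arm moves only by the shell command python3 -m handwheel 'ROWS' [FORCE]. ROWS is a JSON object of lists of equal length, an entry for each row: "dp": the shift along the tool's x, y, z in cm, a list of three; "turn": the turn, a rotation vector about the tool's x, y, z in degrees, a list of three; "claw": the opening, from -1 (shut) to 1 (fully open). In form: {"dp": [[tx, ty, tz], ...], "turn": [[ax, ay, az], ...], "claw": [claw, ...]}. A call has 1 to 12 rows; each row is the pose to reach, as a shift and turn from the pose commanded when the call began, along the tool's axes at that moment; what a row does not reach only later rows make up. A row lasts 1/10 s, in which the tool goes at most 50 mm and 8.59 degrees, less where a joint would pass 70% of its speed; a pose out of reach is approached as far as the arm can. A call with a gripper value outside its range is refused whole. The fingers move at their own pace and stop on an object; FORCE is the grip in N (left out, the last holds). Time passes only in rows, so rows that repeat a pose let the fingers close. It gives the time, the measured TCP pose, the force, the opening and the grip force at its end, in the units of the state.
- monitor.get_state(): the state, without advancing time (a new reading comes with each control period).
- read_camera(name): name is "scene" or "top" or "wrist"; returns a dict with "pixels" (384x512x3 uint8, red, green, blue), "K" (3x3 intrinsics, pixels), "k1" (the pictures are not rectified: a ray, as slopes to the right and down, at radius r is drawn at 1 + k1 r^2 times it, then the intrinsics apply), "R" (3x3) and "t" (3): a world point X has camera coordinates R X + t; the wrist camera has in their place "hand_eye" (4x4, takes a point from camera to tool coordinates, whose origin is the TCP and whose axes are the flange's). Camera axes: x right, y down, z forward; pixel columns grow to the right and rows downward; lengths in mm; the calibration is good to about 2 mm. A picture is of the moment at which its call begins: read the wrist's pose just before it. There is no depth.
- ticket.sign_off(): hands the job in; it is judged then, once.
The state is a dict: "t": time; "joint_pos": joint angles; "qvel": joint speeds; "effort": joint torques, N m; "ee_pos": TCP position; "tool_rot": TCP orientation; "force": force on the tool from outside, world axes, zero at the start; "ft_torque": the same for the moment, N m; "opening": opening from 0.0 (shut) to 1.0 (fully open); "grasp_force": force on a finger pad.
Only numpy, scipy, OpenCV 4.12 (cv2) and the standard library are available. Lean on these libraries where they do the work, as an engineer would, in place of code of your own. Each camera call takes 0.05 s, during which the arm holds its last target. There are 200 camera calls.

### The job

Put all the loose drain-cleaning sticks back into their child-proof tub: push the winged cap down hard and turn it anticlockwise to get it off, drop every stick end-down into the tub, then put the cap back on, push it down and turn it clockwise until it is locked again. Leave the other kitchen things standing where they are.

Things in the scene. Friction and masses are not known exactly. Their poses are not given: they have to be found in the camera images.
- tub: white round tub with a blue band, 100 mm across, on a black foot 112 mm across, stuck fast to the worktop. Origin: centre of its underside, z up. Two orange pips on its side at its +x and -x show the locked direction of the cap's bar
- tub_mouth (a point): centre of the tub's open mouth, 132 mm above its underside, axes as the tub's. The neck is 54 mm wide inside and 62 mm outside, 34 mm tall; on its outside, at the tub's +x and -x, are two bayonet tracks that reach 38 mm from the axis
- tub_in (a point): centre of the tub's inner floor, 10 mm above its underside; the inside is 66 mm wide below the neck and 122 mm deep up to the mouth
- cap: blue round cap, 86 mm across, 70 g, with a finger bar on top. Origin: centre of the skirt's lower edge, z up; top disc 32 mm above it. Starts locked on the tub: origin 116 mm above the tub's, cap x in line with tub x (half a turn gives the same cap); it can then neither turn nor lift. Off the tub it can stand right way up on free worktop
- cap_bar (a point): middle of the cap's upright finger bar, 45 mm above the cap's origin. The bar runs along the cap's x: 64 mm long, 16 mm wide, 26 mm high (32 to 58 mm above the origin). To open: push the cap down 7 to 10 mm and, still pushing, turn it anticlockwise seen from above; turned 50 to 145 degrees (best 65 to 75) it is free and lifts straight off
- collar (a joint): grey spring collar round the tub's neck, 91 mm across, pushing the cap up; m: 0 with the cap locked, -0.011 pressed right down, 0.002 with the cap off or unlocked. It pushes with 8 N at 0 and 1.2 N more per mm down. To lock: lower the cap over the neck turned as for lifting off, push to -0.007 to -0.010, turn clockwise to the stop (bar at the pips), let it rise
- stick0: green square stick with rounded ends and a white paper band round its middle, 66 mm long, 15 x 15 mm, 35 g, lying on the worktop. Origin: its centre; x axis along its length. Either end may go first
- stick1: like stick0
- stick2: like stick0
- stick3: like stick0
- tin: food tin with a paper label, 76 mm across, 58 mm high; bystander; origin: centre of its underside
- mug: small striped mug, 63 x 91 x 55 mm; bystander; origin: centre of its underside
- spice_jar: spice jar with a red lid, 45 mm across, 106 mm high; bystander; origin: centre of its underside
- pepper: grey-topped pepper shaker, 44 mm across, 90 mm high; bystander; origin: centre of its underside
- peeler: vegetable peeler lying on the worktop, 42 x 129 x 16 mm; bystander; origin: centre of its underside

How it is judged:
By the outcome, as a careful person would: the job done as asked, in the order asked, and still so for the second after the job is handed in, with the robot touching nothing.
Of stick0, stick1, stick2, stick3 only 3 to 4 are there at a start; the rules pass over those that are not, and their reading is None.
At some moment in a run one of stick0, stick1, stick2, stick3 may be knocked a few centimetres aside while the robot is not near it.
It also fails if it takes over 192 s, if anything falls off the work surface, if the arm or the gripper's body presses on something with over 40 N, if the wrist force passes 120 N, or if a joint passes its speed limit or range.

## Working session

There is one attempt and no reset: what is moved stays moved. The work goes in short steps, Python scripts to look and compute and a shell command to move; the robot and the scene stay as the last step left them, time stands still between calls to the robot, and variables do not carry over. Pictures are saved under pics/ and viewed, at most 14 in all, crops included, and the job is handed in when it is done.

```bash
mkdir -p pics; cat > h.py <<'E'
import numpy as np, cv2
from plant import monitor, read_camera, ticket, bot
def und(c,uv):
    K=np.array(c["K"],float);k=float(c["k1"])
    d=(np.array(uv,float)-K[:2,2])/[K[0,0],K[1,1]]
    s=d.copy()
    for _ in range(30): s=d/(1+k*(s@s))
    return np.array([s[0],s[1],1.])
def ray(c,uv,st=None):
    r=und(c,uv)
    if "hand_eye" in c:
        H=np.array(c["hand_eye"]);R=np.array(st["tool_rot"]);p=np.array(st["ee_pos"])
        return p+R@H[:3,3], R@H[:3,:3]@r
    R=np.array(c["R"]);t=np.array(c["t"]);return -R.T@t, R.T@r
def onz(c,uv,z,st=None):
    o,d=ray(c,uv,st);return o+d*(z-o[2])/d[2]
def proj(c,X):
    q=np.array(c["R"])@X+np.array(c["t"]);s=q[:2]/q[2];s=s*(1+c["k1"]*(s@s));K=np.array(c["K"]);return s*[K[0,0],K[1,1]]+K[:2,2]
def snap(n,f):
    st=monitor.get_state();c=read_camera(n);cv2.imwrite("pics/"+f,c["pixels"][:,:,::-1]);return st,c
E
python3 - <<'E'
from h import *
s,c=snap("scene","s0.png");print(c["K"],c["k1"],c["R"],c["t"])
s,c=snap("top","t0.png");print(c["K"],c["k1"],c["R"],c["t"])
s,c=snap("wrist","w0.png");print(c["hand_eye"]);print(s)
print(bot.grasp_offset)
E
```

```text
[[458.51108621   0.         253.85683565]
 [  0.         458.51108621 189.77397347]
 [  0.           0.           1.        ]] -0.07733951115017665 [[ 0.87294082 -0.48741091 -0.0201228 ]
 [-0.26697531 -0.44280831 -0.85594683]
 [ 0.40828729  0.75256322 -0.51667213]] [-502.4600755   240.35277001 1230.17402529]
[[392.10403492   0.         251.96422477]
 [  0.         392.10403492 194.11432073]
 [  0.           0.           1.        ]] -0.06674887622364246 [[-0.08075743 -0.99672616  0.0038994 ]
 [-0.97416144  0.07810011 -0.21191948]
 [ 0.21092115 -0.02091272 -0.97727935]] [  11.56730602  615.59335752 1324.768158  ]
[[ 9.08502145e-04 -9.64222321e-01 -2.65093363e-01  6.62198067e+01]
 [ 9.99998779e-01  5.38857646e-04  1.46711506e-03  1.10214589e+00]
 [-1.27177750e-03 -2.65094372e-01  9.64221632e-01 -1.42546223e+02]
 [ 0.00000000e+00  0.00000000e+00  0.00000000e+00  1.00000000e+00]]
{'t': 0.1, 'joint_pos': array([-7.28240552e+01,  1.38281183e+01,  2.20527294e-01,  7.65021583e+01,
       -6.80747809e-04,  9.00010557e+01]), 'qvel': array([ 0.07648092, -0.20322492,  0.1856421 ,  0.02117551,  0.01655616,
        0.03845842]), 'effort': array([-1.87583705e-04, -3.73137581e+01,  2.53010345e+01,  1.08236616e-02,
       -8.64071694e-05, -1.36548846e-05]), 'ee_pos': array([ 147.47975273, -477.15137208,  230.49389324]), 'tool_rot': array([[ 9.55407863e-01,  2.95288812e-01, -5.77007888e-04],
       [ 2.95289376e-01, -9.55406117e-01,  1.82655177e-03],
       [-1.19165618e-05, -1.91548623e-03, -9.99998165e-01]]), 'force': array([-0.45888354, -0.0401491 ,  0.17877824]), 'ft_torque': array([ 0.07159556, -0.03143632, -0.00839198]), 'grasp_force': 0.0, 'opening': 0.9956399731899378}
18.700000000000003
```

View pics/t0.png

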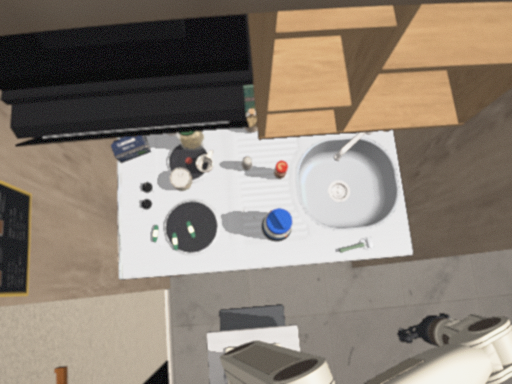

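View pics/s0.png

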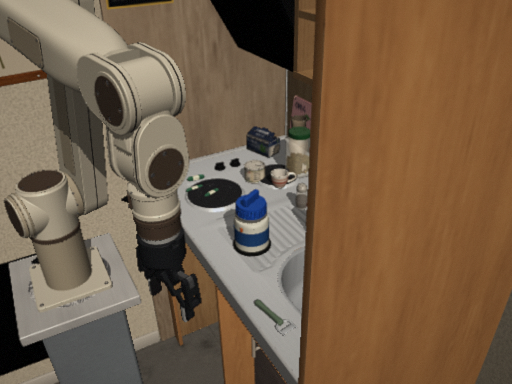

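The top view shows the tub at (278,223) and three green sticks with white bands at about (155,232), (175,240) and (190,229). The peeler is at (352,245), and the jar, pepper, mug and tin stand behind. The scene view agrees, with the tub at (252,220).

```bash
python3 - <<'E'
from h import *
c=read_camera("top")
for n,uv,z in [("cap",(279,219),160),("s",(155,232),8),("s",(175,240),8),("s",(190,229),8),("tin",(180,178),58),("mug",(203,163),50),("pepper",(247,162),90),("spice",(281,168),106),("corner",(118,277),0),("c2",(412,254),0),("c3",(398,130),0),("c4",(117,150),0),("sinkL",(298,180),0),("hobR",(218,227),0)]:
    print(n,onz(c,uv,z).round())
q=cv2.resize(c["pixels"][130:290,110:310,::-1],(800,640),interpolation=cv2.INTER_CUBIC)[:600];cv2.imwrite("pics/t1.png",q)
g=c["pixels"].astype(int);m=((g[...,1]-g[...,0]>12)&(g[...,1]-g[...,2]>4)).astype(np.uint8)
n,l,st,ce=cv2.connectedComponentsWithStats(m)
for i in range(1,n):
    if st[i,4]>5: print(ce[i].round(1),st[i,4],onz(c,ce[i],8).round())
E
```

```text
cap [ 504. -117.  160.]
s [515. 324.   8.]
s [480. 252.   8.]
s [516. 196.   8.]
tin [696. 216.  58.]
mug [748. 131.  50.]
pepper [727. -29.  90.]
spice [ 691. -146.  106.]
corner [364. 465.   0.]
c2 [ 359. -604.    0.]
c3 [ 839. -629.    0.]
c4 [843. 463.   0.]
sinkL [ 669. -216.    0.]
hobR [516.  94.   0.]
[247.9  90.5] 106 [1045.  -57.    8.]
[248.4 105.2] 60 [982. -54.   8.]
[186.3 132.4] 38 [889. 193.   8.]
[141.1 151.9] 17 [825. 368.   8.]
[188.4 223.5] 30 [536. 201.   8.]
[155.9 227.2] 22 [532. 320.   8.]
[174.1 234.7] 29 [499. 254.   8.]
[192.8 234.5] 30 [495. 187.   8.]
[154.4 238.9] 23 [490. 327.   8.]
[175.6 246.5] 29 [457. 251.   8.]
[351.1 247.3] 60 [ 402. -381.    8.]
```

View pics/t1.png

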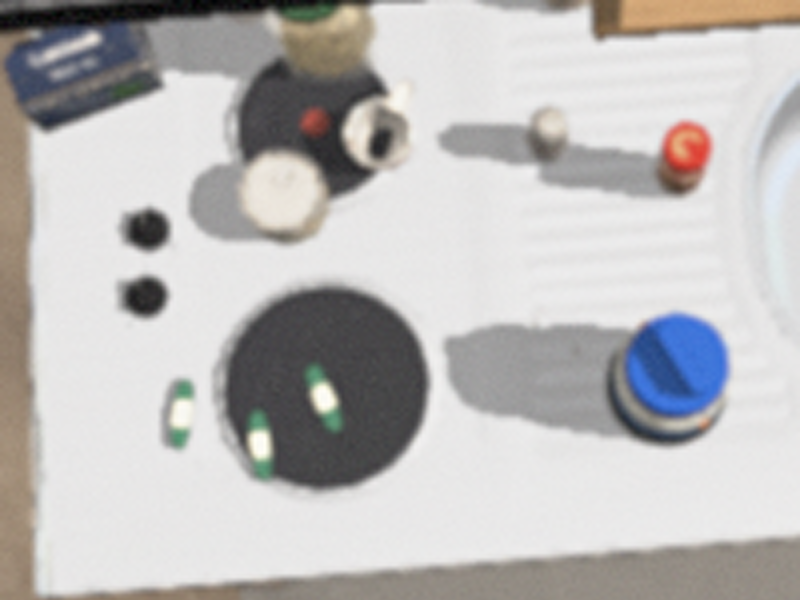

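The crop shows three sticks (one beside the hob, two on it). The cap bar runs along about (-x,-y), with an orange pip at its lower right. I'll move the wrist camera over the tub next.

```bash
cat >> h.py <<'E'
from scipy.spatial.transform import Rotation as Ro
def goal(x,y,z,th):
    s=monitor.get_state();R=np.array(s["tool_rot"]);p=np.array(s["ee_pos"])
    a=np.radians(th);G=np.array([[np.cos(a),np.sin(a),0],[np.sin(a),-np.cos(a),0],[0,0,-1]])
    d=R.T@(np.array([x,y,z])-p)/10;w=Ro.from_matrix(R.T@G).as_rotvec(degrees=True)
    print("dp",d.round(2),"turn",w.round(1),"j",np.round(s["joint_pos"],0),"p",p.round(1),"F",np.round(s["force"],1),"op",round(s["opening"],3))
E
python3 -c "
from h import *
goal(504,-117,300,48)"
```

```text
dp [ 44.7  -23.91  -6.89] turn [ -0.1  -0.  -30.8] j [-73.  14.   0.  77.   0.  90.] p [ 147.6 -477.3  230.7] F [0.1 0.3 0.2] op 0.999
```

```bash
python3 -m handwheel '{"dp":[[44.7,-23.9,-6.9],[44.7,-23.9,-6.9],[44.7,-23.9,-6.9],[44.7,-23.9,-6.9],[44.7,-23.9,-6.9],[44.7,-23.9,-6.9],[44.7,-23.9,-6.9],[44.7,-23.9,-6.9],[44.7,-23.9,-6.9],[44.7,-23.9,-6.9],[44.7,-23.9,-6.9],[44.7,-23.9,-6.9]],"turn":[[0,0,-30.8],[0,0,-30.8],[0,0,-30.8],[0,0,-30.8],[0,0,-30.8],[0,0,-30.8],[0,0,-30.8],[0,0,-30.8],[0,0,-30.8],[0,0,-30.8],[0,0,-30.8],[0,0,-30.8]],"claw":[1,1,1,1,1,1,1,1,1,1,1,1]}'
python3 -c "
from h import *
goal(504,-117,300,48)
s,c=snap('wrist','w1.png');print(c['K'],c['k1'])"
```

```text
t: 1.4
ee_pos: [505.1, -115.9, 299.8]
tool_rot: [[0.667, 0.745, -0.001], [0.745, -0.667, 0.0], [-0.001, -0.001, -1.0]]
force: [-0.5, -0.4, -0.4]
opening: 0.998
grasp_force: 0.0
dp [-0.15 -0.01 -0.02] turn [-0.   0.   0.2] j [-13.  15.  12.  87.  -0. 119.] p [ 505.1 -115.9  299.8] F [-0.5 -0.4 -0.4] op 0.998
[[308.30626619   0.         266.12022016]
 [  0.         308.30626619 190.46439561]
 [  0.           0.           1.        ]] -0.0502640034733408
```

View pics/w1.png

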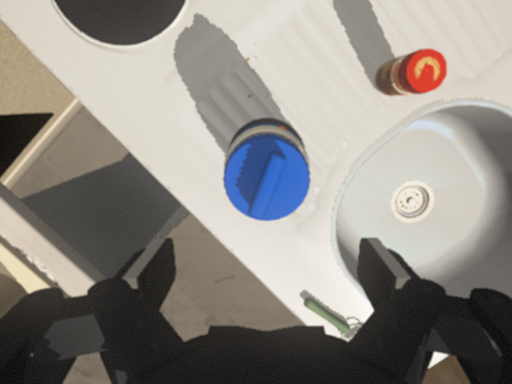

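The wrist view shows the blue cap centred at about (267,177), with the bar running from (283,152) to (260,212). The spice jar is at (427,70), and an orange pip shows near (283,127).

```bash
python3 - <<'E'
from h import *
g=cv2.imread("pics/w1.png")[105:225,215:320]
cv2.imwrite("pics/w1c.png",cv2.resize(g,None,fx=5,fy=5,interpolation=cv2.INTER_CUBIC))
E
```

```text
(no output)
```

View pics/w1c.png

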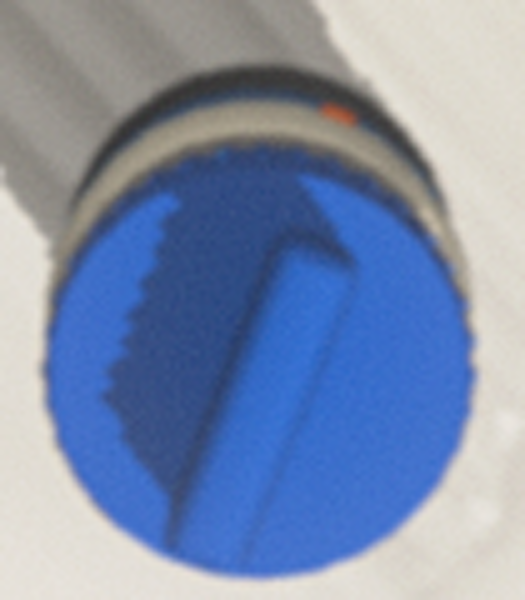

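The crop shows the bar's top face, far end at about (316,255)/5 and near end at about (208,553)/5. The cap disc is centred at about (260,363)/5.

```bash
python3 - <<'E'
from h import *
s=monitor.get_state();c=read_camera("wrist")
f=lambda u,v:(215+(u+.5)/5-.5,105+(v+.5)/5-.5)
P={}
for n,u,v,z in [("fl",283,240,174),("fr",352,268,174),("nl",172,545,174),("nr",245,562,174),("L",47,370,148),("Rr",472,355,148),("B",258,577,148),("T",265,150,148),("pip",338,113,100)]:
    P[n]=onz(c,f(u,v),z,s);print(n,P[n].round(1))
a=(P["fl"]+P["fr"])/2;b=(P["nl"]+P["nr"])/2;d=a-b
print("bar len",np.linalg.norm(d),"ctr",(a+b)/2,"ang",np.degrees(np.arctan2(d[1],d[0])))
print("edges",[np.degrees(np.arctan2(*(P[i]-P[j])[1::-1])) for i,j in (("fl","nl"),("fr","nr"))])
ctr=(P["L"]+P["Rr"]+P["B"]+P["T"])/4;print("cap",ctr,np.linalg.norm(P["L"]-P["Rr"]),np.linalg.norm(P["T"]-P["B"]))
q=P["pip"]-(a+b)/2;print("pip ang",np.degrees(np.arctan2(q[1],q[0])),np.linalg.norm(q[:2]))
# whole visual edge: top cam check
ct=read_camera("top");g=ct["pixels"].astype(int);m=((g[...,2]>120)&(g[...,2]-g[...,0]>90)).astype(np.uint8);n,l,S,ce=cv2.connectedComponentsWithStats(m);i=1+S[1:,4].argmax();print(ce[i],S[i],onz(ct,ce[i],150))
E
```

```text
fl [ 525.1 -101.2  174. ]
fr [ 530.9 -113.   174. ]
nl [ 472.4 -129.7  174. ]
nr [ 480.2 -141.2  174. ]
L [471.4 -92.6 148. ]
Rr [ 535.4 -145.9  148. ]
B [ 473.3 -152.4  148. ]
T [531.7 -89.3 148. ]
pip [546.1 -97.4 100. ]
bar len 58.99399121606091 ctr [ 502.12575495 -121.26038271  174.        ] ang 28.751899833889112
edges [np.float64(28.410292071049803), np.float64(29.104987681518757)]
cap [ 502.94938653 -120.0530201   148.        ] 83.29577642419517 85.9298484478533
pip ang 28.468529142188743 50.07705335571847
[267.5 218.5] [267 217   2   4   6] [510.61663681 -80.38058897 150.        ]
```

```bash
python3 -c "
from h import *
goal(503,-120.5,200,28.8)"
```

```text
dp [-0.15  0.16  9.99] turn [-0.   0.1 19.1] j [-13.  15.  12.  87.  -0. 119.] p [ 503.  -118.3  299.9] F [-0.8 -0.5 -0.3] op 0.997
```

```bash
python3 -m handwheel '{"dp":[[-0.15,0.16,4],[-0.15,0.16,4],[-0.15,0.16,4],[-0.15,0.16,4],[-0.15,0.16,4],[-0.15,0.16,4],[-0.15,0.16,4],[-0.15,0.16,4]],"turn":[[0,0,19.1],[0,0,19.1],[0,0,19.1],[0,0,19.1],[0,0,19.1],[0,0,19.1],[0,0,19.1],[0,0,19.1]],"claw":[1,1,1,1,1,1,1,1]}'
python3 -c "
from h import *
goal(503,-120.5,200,28.8)
s,c=snap('wrist','w2.png')
goal(503,-120.5,200,28.8)
g=cv2.imread('pics/w2.png')[90:240,190:340]
cv2.imwrite('pics/w2c.png',cv2.resize(g,None,fx=4,fy=4,interpolation=cv2.INTER_CUBIC))
import pickle;pickle.dump((s,c),open('w2.pkl','wb'))"
```

```text
t: 2.35
ee_pos: [504.3, -119.6, 260.5]
tool_rot: [[0.876, 0.483, 0.0], [0.483, -0.876, -0.0], [0.0, 0.0, -1.0]]
force: [0.3, -0.2, -0.4]
opening: 1.0
grasp_force: 0.0
dp [-0.16  0.01  6.05] turn [ 0.  -0.   0.1] j [-13.  15.   7.  81.  -0. 138.] p [ 504.3 -119.6  260.5] F [ 0.3 -0.2 -0.4] op 1.0
dp [-0.17  0.01  6.04] turn [ 0.  -0.   0.1] j [-13.  15.   7.  81.  -0. 138.] p [ 504.4 -119.6  260.4] F [0.3 0.9 0. ] op 0.999
```

View pics/w2c.png

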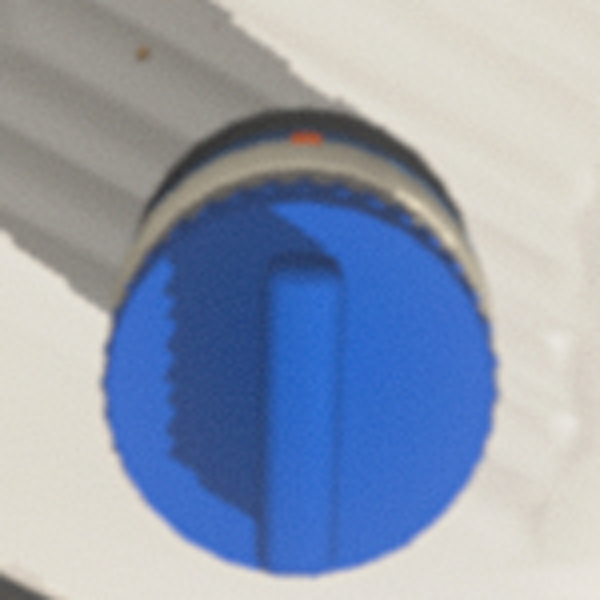

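The bar is now vertical in the picture, with its far end at about (306,272)/4 and near end at about (300,570)/4. The pip is at (307,138)/4.

```bash
python3 - <<'E'
from h import *
import pickle
s,c=pickle.load(open("w2.pkl","rb"))
f=lambda u,v:(190+(u+.5)/4-.5,90+(v+.5)/4-.5)
P={n:onz(c,f(u,v),z,s) for n,u,v,z in [("f",306,272,174),("n",300,570,174),("L",104,385,148),("R",497,385,148),("B",302,576,148),("T",302,197,148),("pip",307,138,100)]}
for k in P:print(k,P[k].round(1))
d=P["f"]-P["n"];print("bar",np.linalg.norm(d),(P["f"]+P["n"])/2,np.degrees(np.arctan2(d[1],d[0])))
C=(P["L"]+P["R"])/2;print("LR",C,np.linalg.norm(P["L"]-P["R"]),"TB",(P["B"]+P["T"])/2,np.linalg.norm(P["B"]-P["T"]))
q=P["pip"]-P["n"];print(np.degrees(np.arctan2(q[1],q[0])))
goal(504,-119.5,152,28.2)
E
```

```text
f [ 529.9 -107.   174. ]
n [ 476.7 -135.   174. ]
L [484. -83. 148.]
R [ 524.7 -156.6  148. ]
B [ 465.9 -141.4  148. ]
T [ 539.4 -100.8  148. ]
pip [548.  -97.4 100. ]
bar 60.128888559634326 [ 503.32476998 -120.99010259  174.        ] 27.7906189342284
LR [ 504.35864525 -119.81411594  148.        ] 84.05894999014393 TB [ 502.67924296 -121.09877632  148.        ] 83.92691748113872
27.831041738947576
dp [-0.03 -0.03 10.84] turn [ 0.  -0.   0.7] j [-13.  15.   7.  81.  -0. 138.] p [ 504.4 -119.6  260.4] F [0.3 0.9 0. ] op 0.999
```

```bash
python3 -m handwheel '{"dp":[[-0.1,0.04,4],[-0.1,0.04,8],[-0.1,0.04,10.3],[-0.1,0.04,10.8],[-0.1,0.04,10.8],[-0.1,0.04,10.8],[-0.1,0.04,10.8]],"turn":[[0,0,0.7],[0,0,0.7],[0,0,0.7],[0,0,0.7],[0,0,0.7],[0,0,0.7],[0,0,0.7]],"claw":[1,1,1,1,1,1,1]}' && python3 -m handwheel '{"dp":[[0,0,0],[0,0,0],[0,0,0],[0,0,0],[0,0,0],[0,0,0],[0,0,0],[0,0,0],[0,0,0],[0,0,0]],"turn":[[0,0,0],[0,0,0],[0,0,0],[0,0,0],[0,0,0],[0,0,0],[0,0,0],[0,0,0],[0,0,0],[0,0,0]],"claw":[-1,-1,-1,-1,-1,-1,-1,-1,-1,-1]}' 60
```

```text
t: 3.1
ee_pos: [505.0, -120.7, 154.1]
tool_rot: [[0.881, 0.472, 0.003], [0.472, -0.881, -0.001], [0.003, 0.002, -1.0]]
force: [0.8, -0.5, 0.9]
opening: 1.001
grasp_force: 0.0
t: 4.1
ee_pos: [503.5, -120.0, 152.6]
tool_rot: [[0.881, 0.472, -0.0], [0.472, -0.881, 0.001], [0.0, -0.001, -1.0]]
force: [-1.8, 2.7, 4.6]
opening: 0.172
grasp_force: 63.0
```

```bash
python3 -m handwheel '{"dp":[[0,0,0],[0,0,0.3],[0,0,0.6],[0,0,0.85],[0,0,0.85],[0,0,0.85],[0,0,0.85]],"turn":[[0,0,0],[0,0,0],[0,0,0],[0,0,0],[0,0,0],[0,0,0],[0,0,0]],"claw":[-1,-1,-1,-1,-1,-1,-1]}' 110
```

```text
t: 4.8
ee_pos: [503.7, -120.1, 145.8]
tool_rot: [[0.881, 0.472, 0.001], [0.472, -0.881, 0.0], [0.001, 0.001, -1.0]]
force: [-5.7, 2.3, 14.8]
opening: 0.161
grasp_force: 111.5
```

```bash
python3 -m handwheel '{"dp":[[0,0,0.1],[0,0,0.2],[0,0,0.2],[0,0,0.2]],"turn":[[0,0,0],[0,0,0],[0,0,0],[0,0,0]],"claw":[-1,-1,-1,-1]}' && python3 -m handwheel '{"dp":[[0,0,0],[0,0,0],[0,0,0],[0,0,0]],"turn":[[0,0,-5],[0,0,-10],[0,0,-15],[0,0,-15]],"claw":[-1,-1,-1,-1]}';python3 -c "
from h import *
s=monitor.get_state();print(s['ft_torque'],s['joint_pos'])"
```

```text
t: 5.2
ee_pos: [503.7, -120.1, 144.2]
tool_rot: [[0.881, 0.472, 0.002], [0.472, -0.881, 0.0], [0.002, 0.001, -1.0]]
force: [-6.2, 3.0, 17.2]
opening: 0.163
grasp_force: 111.8
t: 5.6
ee_pos: [504.6, -120.5, 144.6]
tool_rot: [[0.729, 0.685, 0.004], [0.685, -0.729, -0.001], [0.002, 0.003, -1.0]]
force: [-4.8, 2.6, 16.9]
opening: 0.157
grasp_force: 111.8
[ 0.66535547  1.16548802 -0.10516371] [-1.34438468e+01  1.88207445e+01 -6.17569179e+00  6.47798587e+01
  1.88980551e-02  1.23321999e+02]
```

Turning freely. I'll continue to about 70° in total, then lift.

```bash
python3 -m handwheel '{"dp":[[0,0,0],[0,0,0],[0,0,0],[0,0,0],[0,0,0],[0,0,0],[0,0,0],[0,0,0],[0,0,0],[0,0,0]],"turn":[[0,0,-7],[0,0,-14],[0,0,-21],[0,0,-28],[0,0,-35],[0,0,-42],[0,0,-49],[0,0,-55],[0,0,-55],[0,0,-55]],"claw":[-1,-1,-1,-1,-1,-1,-1,-1,-1,-1]}' && python3 -m handwheel '{"dp":[[0,0,-0.5],[0,0,-1],[0,0,-1.5],[0,0,-2],[0,0,-2.5],[0,0,-3],[0,0,-3]],"turn":[[0,0,0],[0,0,0],[0,0,0],[0,0,0],[0,0,0],[0,0,0],[0,0,0]],"claw":[-1,-1,-1,-1,-1,-1,-1]}';python3 -c "
from h import *
s=monitor.get_state();print(s['ft_torque'],s['joint_pos'])"
```

```text
t: 6.6
ee_pos: [504.4, -119.7, 144.4]
tool_rot: [[-0.143, 0.99, 0.003], [0.99, 0.143, 0.001], [0.0, 0.003, -1.0]]
force: [-4.6, 4.4, 17.3]
opening: 0.157
grasp_force: 111.7
t: 7.3
ee_pos: [504.5, -121.4, 172.7]
tool_rot: [[-0.142, 0.99, 0.002], [0.99, 0.142, -0.002], [-0.002, 0.002, -1.0]]
force: [-0.3, 0.1, -0.8]
opening: 0.159
grasp_force: 109.2
[0.01025947 0.04122315 0.03433969] [-13.47554033  17.67143337  -3.37409635  68.81810022  -0.09182183
  68.38028022]
```

```bash
python3 -m handwheel '{"dp":[[0,0,-2],[0,0,-4],[0,0,-4],[0,0,-4]],"turn":[[0,0,0],[0,0,0],[0,0,0],[0,0,0]],"claw":[-1,-1,-1,-1]}' ; python3 -c "
from h import *
goal(430,20,212,98)"
```

```text
t: 7.7
ee_pos: [503.9, -120.8, 211.8]
tool_rot: [[-0.142, 0.99, 0.001], [0.99, 0.142, -0.001], [-0.001, 0.001, -1.0]]
force: [-0.2, 0.1, -1.0]
opening: 0.163
grasp_force: 109.3
dp [14.99 -5.32 -0.04] turn [0.1 0.1 0.2] j [-13.  16.   1.  74.  -0.  68.] p [ 503.9 -120.8  211.8] F [-0.2  0.1 -1. ] op 0.163
```

```bash
python3 -m handwheel '{"dp":[[4,-1.4,0],[8,-2.8,0],[12,-4.2,0],[15,-5.3,0],[15,-5.3,0],[15,-5.3,0],[15,-5.3,4],[15,-5.3,8],[15,-5.3,12],[15,-5.3,15],[15,-5.3,16],[15,-5.3,16]],"turn":[[0,0,0],[0,0,0],[0,0,0],[0,0,0],[0,0,0],[0,0,0],[0,0,0],[0,0,0],[0,0,0],[0,0,0],[0,0,0],[0,0,0]],"claw":[-1,-1,-1,-1,-1,-1,-1,-1,-1,-1,-1,-1]}' ; python3 -m handwheel '{"dp":[[0,0,0],[0,0,0.5],[0,0,0.8],[0,0,1.1],[0,0,1.3],[0,0,1.3]],"turn":[[0,0,0],[0,0,0],[0,0,0],[0,0,0],[0,0,0],[0,0,0]],"claw":[-1,-1,-1,-1,-1,-1]}' 
```

```text
t: 8.9
ee_pos: [428.8, 19.7, 50.3]
tool_rot: [[-0.141, 0.99, -0.004], [0.99, 0.141, -0.0], [0.0, -0.004, -1.0]]
force: [0.2, -0.2, -0.2]
opening: 0.152
grasp_force: 109.3
t: 9.5
ee_pos: [429.7, 20.6, 38.7]
tool_rot: [[-0.142, 0.99, -0.0], [0.99, 0.142, -0.0], [0.0, -0.0, -1.0]]
force: [-0.0, -0.5, -1.4]
opening: 0.16
grasp_force: 109.3
```

```bash
python3 -m handwheel '{"dp":[[0,0,0.1],[0,0,0.2],[0,0,0.25],[0,0,0.25],[0,0,0.25]],"turn":[[0,0,0],[0,0,0],[0,0,0],[0,0,0],[0,0,0]],"claw":[-1,-1,-1,-1,-1]}' 
```

```text
t: 10.0
ee_pos: [430.0, 20.6, 36.7]
tool_rot: [[-0.142, 0.99, 0.0], [0.99, 0.142, 0.0], [0.0, 0.0, -1.0]]
force: [-1.4, -1.0, 5.4]
opening: 0.163
grasp_force: 110.2
```

```bash
python3 -m handwheel '{"dp":[[0,0,0],[0,0,0],[0,0,0],[0,0,0],[0,0,0],[0,0,0],[0,0,0],[0,0,0],[0,0,-4],[0,0,-8],[0,0,-12],[0,0,-12]],"turn":[[0,0,0],[0,0,0],[0,0,0],[0,0,0],[0,0,0],[0,0,0],[0,0,0],[0,0,0],[0,0,0],[0,0,0],[0,0,0],[0,0,0]],"claw":[1,1,1,1,1,1,1,1,1,1,1,1]}' 60; python3 -c "
from h import *
goal(480,255,250,98)"
```

```text
t: 11.2
ee_pos: [433.9, 20.8, 161.7]
tool_rot: [[-0.142, 0.99, 0.011], [0.99, 0.142, 0.001], [-0.001, 0.011, -1.0]]
force: [0.9, 0.4, 0.7]
opening: 1.0
grasp_force: 0.0
dp [22.52  7.99 -8.77] turn [0.6 0.1 0.2] j [  3.   9. -17.  64.   0.  85.] p [433.9  20.8 161.7] F [0.9 0.4 0.7] op 1.0
```

```bash
python3 -m handwheel '{"dp":[[4,1,-4],[8,2,-8],[12,3,-8.8],[16,4,-8.8],[20,5,-8.8],[23.8,6,-8.8],[23.8,6,-8.8],[23.8,6,-8.8],[23.8,6,-8.8],[23.8,6,-8.8],[23.8,6,-8.8],[23.8,6,-8.8]],"turn":[[0,0,-8],[0,0,-16],[0,0,-24],[0,0,-32],[0,0,-40],[0,0,-48],[0,0,-56],[0,0,-64],[0,0,-72],[0,0,-82],[0,0,-82],[0,0,-82]],"claw":[1,1,1,1,1,1,1,1,1,1,1,1]}' ; python3 -m handwheel '{"dp":[[0,0,0],[0,0,0],[0,0,0]],"turn":[[0,0,0],[0,0,0],[0,0,0]],"claw":[1,1,1]}'; python3 -c "
from h import *
goal(460,265,250,180)
s,c=snap('wrist','w3.png')
goal(460,265,250,180)
import pickle;pickle.dump((s,c),open('w3.pkl','wb'))
"
```

```text
t: 12.4
ee_pos: [455.2, 264.5, 243.6]
tool_rot: [[-1.0, -0.001, -0.001], [-0.001, 1.0, -0.001], [0.001, -0.001, -1.0]]
force: [1.1, -0.1, -0.1]
opening: 1.004
grasp_force: 0.0
t: 12.7
ee_pos: [455.4, 264.6, 244.3]
tool_rot: [[-1.0, -0.002, 0.0], [-0.002, 1.0, -0.0], [-0.0, -0.0, -1.0]]
force: [0.9, -0.1, -0.2]
opening: 1.001
grasp_force: 0.0
dp [-0.46  0.04 -0.57] turn [-0.   0.   0.1] j [30. 17.  6. 79. -0. 30.] p [455.4 264.6 244.3] F [ 0.9 -0.1 -0.2] op 1.001
dp [-0.46  0.03 -0.57] turn [0.  0.  0.1] j [30. 17.  6. 79. -0. 30.] p [455.4 264.7 244.3] F [-0.1  0.3  0.3] op 1.006
```

View pics/w3.png

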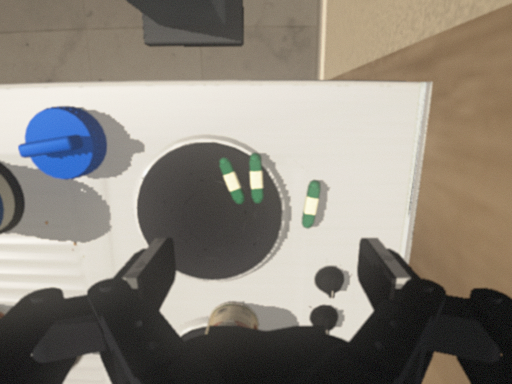

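The wrist view shows sticks near (230,181), (257,178) and (312,204), with the cap standing at (65,143). Next I'll measure them.

```bash
cat >> h.py <<'E'
def sticks(c,s,z=7.5,zt=12):
    g=c["pixels"];hsv=cv2.cvtColor(g,cv2.COLOR_RGB2HSV)
    m=((hsv[...,0]>62)&(hsv[...,0]<88)&(hsv[...,1]>110)&(hsv[...,2]>30)).astype(np.uint8)
    n,l,S,ce=cv2.connectedComponentsWithStats(m);B=[]
    for i in range(1,n):
        if S[i,4]>15:
            B.append(onz(c,ce[i],zt,s));print("blob",ce[i].round(1),S[i,4],B[-1].round(1))
    for i in range(len(B)):
        for j in range(i):
            d=B[i]-B[j];L=np.linalg.norm(d)
            if 35<L<58: print("stick?",i,j,((B[i]+B[j])/2)[:2].round(1),"len",L.round(1),"ang",np.degrees(np.arctan2(d[1],d[0])).round(1)%180)
E
python3 - <<'E'
from h import *
import pickle
s,c=pickle.load(open("w3.pkl","rb"));sticks(c,s)
for uv in [(210,208),(165,265)]:print(onz(c,uv,0,s))
E
```

```text
[518.77149391 188.75873846   0.        ]
[603.73626175 121.03757195   0.        ]
```

```bash
python3 - <<'E'
from h import *
import pickle
s,c=pickle.load(open("w3.pkl","rb"))
hsv=cv2.cvtColor(c["pixels"],cv2.COLOR_RGB2HSV)
for p in [(225,165),(238,198),(256,158),(315,187),(307,222),(231,181)]: print(p,c["pixels"][p[1],p[0]],hsv[p[1],p[0]])
E
sed -i 's/hsv\[...,0\]>62)&(hsv\[...,0\]<88)&(hsv\[...,1\]>110)/hsv[...,0]>62)\&(hsv[...,0]<95)\&(hsv[...,1]>130)/' h.py; python3 - <<'E'
from h import *
import pickle
s,c=pickle.load(open("w3.pkl","rb"));sticks(c,s)
E
```

```text
(225, 165) [ 88 144 105] [ 69  99 144]
(238, 198) [ 81 143 100] [ 69 111 143]
(256, 158) [ 93 143 105] [ 67  89 143]
(315, 187) [103 154 116] [ 68  84 154]
(307, 222) [101 152 113] [ 67  86 152]
(231, 181) [249 245 218] [ 26  32 249]
```

```bash
sed -i 's/hsv\[...,0\]>62)&(hsv\[...,0\]<95)&(hsv\[...,1\]>130)/hsv[...,0]>55)\&(hsv[...,0]<85)\&(hsv[...,1]>50)/' h.py; python3 - <<'E'
from h import *
import pickle
s,c=pickle.load(open("w3.pkl","rb"));sticks(c,s)
E
```

```text
blob [254.7 162.5] 172 [455.4 248.9  12. ]
blob [225.2 165.6] 170 [459.4 212.3  12. ]
blob [313.6 189.4] 160 [489.5 322.9  12. ]
blob [237.5 196.1] 151 [498.6 226.8  12. ]
blob [256.9 195.3] 150 [497.5 251.3  12. ]
blob [307.7 220.1] 114 [530.8 317.   12. ]
stick? 1 0 [457.4 230.6] len 36.7 ang 96.2
stick? 3 0 [477.  237.8] len 48.5 ang 152.9
stick? 3 1 [479.  219.6] len 41.8 ang 20.2
stick? 4 0 [476.5 250.1] len 42.1 ang 3.4
stick? 4 1 [478.5 231.8] len 54.5 ang 45.7
stick? 5 2 [510.1 320. ] len 41.7 ang 171.9
```

```bash
python3 -c "
from h import *
goal(493,322,60,172)"
```

```text
dp [-3.77  5.73 18.43] turn [0.  0.  8.1] j [30. 17.  6. 79. -0. 30.] p [455.4 264.7 244.3] F [-0.1  0.3  0.3] op 1.006
```

```bash
python3 -m handwheel '{"dp":[[-1,1.5,4],[-2,3,8],[-3,4.5,12],[-3.8,5.7,16],[-3.8,5.7,18.4],[-3.8,5.7,18.4],[-3.8,5.7,18.4],[-3.8,5.7,18.4],[-3.8,5.7,18.4]],"turn":[[0,0,4],[0,0,8],[0,0,8],[0,0,8],[0,0,8],[0,0,8],[0,0,8],[0,0,8],[0,0,8]],"claw":[0.2,0.2,0.2,0.2,0.2,0.2,0.2,0.2,0.2]}'; python3 -c "
from h import *
s,c=snap('wrist','w4.png');sticks(c,s)
goal(493,322,3,172)"
```

```text
t: 13.65
ee_pos: [494.6, 322.5, 62.7]
tool_rot: [[-0.991, 0.136, 0.004], [0.136, 0.991, 0.002], [-0.003, 0.003, -1.0]]
force: [0.8, 0.6, 0.6]
opening: 0.601
grasp_force: 0.0
blob [147.4 168. ] 691 [455.4 249.6  12. ]
blob [ 94.5 182. ] 594 [459.6 212.5  12. ]
blob [268.7 203.3] 606 [489.5 323.5  12. ]
blob [164.9 227.8] 514 [497.2 251.6  12. ]
blob [130.1 233.8] 514 [498.4 226.7  12. ]
blob [268.2 260.7] 389 [531.  317.6  12. ]
stick? 1 0 [457.5 231. ] len 37.4 ang 96.5
stick? 3 0 [476.3 250.6] len 41.9 ang 2.7
stick? 3 1 [478.4 232. ] len 54.3 ang 46.1
stick? 4 0 [476.9 238.2] len 48.8 ang 152.0
stick? 4 1 [479.  219.6] len 41.3 ang 20.1
stick? 5 2 [510.2 320.6] len 42.0 ang 171.8
dp [ 0.15 -0.07  5.95] turn [0.1 0.2 0.2] j [33. 31. -1. 58.  0. 41.] p [494.4 322.4  62.5] F [ 0.3 -0.5  0.2] op 0.6
```

View pics/w4.png

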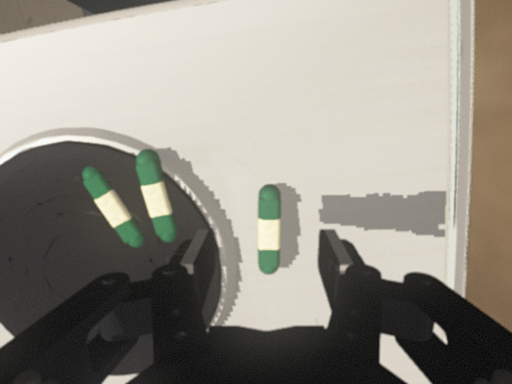

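The stick is centred at (268,230) between the fingers, and the two views agree to within 1 mm. I'll descend and grip.

```bash
python3 -m handwheel '{"dp":[[0.15,-0.05,3],[0.15,-0.05,5],[0.15,-0.05,6],[0.15,-0.05,6],[0.15,-0.05,6],[0.15,-0.05,6]],"turn":[[0,0,0],[0,0,0],[0,0,0],[0,0,0],[0,0,0],[0,0,0]],"claw":[0.2,0.2,0.2,0.2,0.2,0.2]}'; python3 -m handwheel '{"dp":[[0,0,0],[0,0,0],[0,0,0],[0,0,0],[0,0,0],[0,0,0],[0,0,0]],"turn":[[0,0,0],[0,0,0],[0,0,0],[0,0,0],[0,0,0],[0,0,0],[0,0,0]],"claw":[-1,-1,-1,-1,-1,-1,-1]}' 40
```

```text
t: 14.3
ee_pos: [492.8, 322.2, 1.8]
tool_rot: [[-0.991, 0.136, 0.002], [0.136, 0.991, 0.002], [-0.002, 0.002, -1.0]]
force: [-1.2, 0.7, 0.5]
opening: 0.6
grasp_force: 0.0
t: 15.0
ee_pos: [492.1, 321.9, 1.1]
tool_rot: [[-0.991, 0.136, 0.001], [0.136, 0.991, 0.001], [-0.001, 0.001, -1.0]]
force: [-1.1, -0.1, 5.4]
opening: 0.162
grasp_force: 41.4
```

```bash
python3 -m handwheel '{"dp":[[0,0,-4],[0,0,-8],[0,0,-12],[0,0,-16],[0,0,-20],[0,0,-24],[0,0,-26],[0,0,-26]],"turn":[[0,0,0],[0,0,0],[0,0,0],[0,0,0],[0,0,0],[0,0,0],[0,0,0],[0,0,0]],"claw":[-1,-1,-1,-1,-1,-1,-1,-1]}'; python3 -c "
from h import *
goal(500,0,280,279)"
```

```text
t: 15.8
ee_pos: [493.1, 322.4, 263.9]
tool_rot: [[-0.991, 0.136, 0.006], [0.136, 0.991, 0.004], [-0.005, 0.004, -1.0]]
force: [-0.0, -0.1, -0.6]
opening: 0.162
grasp_force: 40.7
dp [ -5.08 -31.84  -1.72] turn [-1.000e-01  4.000e-01 -1.068e+02] j [33. 23. 19. 85. -0. 41.] p [493.1 322.4 263.9] F [-0.  -0.1 -0.6] op 0.162
```

```bash
python3 -m handwheel '{"dp":[[-0.8,-4,-1],[-1.6,-8,-1.7],[-2.4,-12,-1.7],[-3.2,-16,-1.7],[-4,-20,-1.7],[-4.4,-24,-1.7],[-5,-28,-1.7],[-5.1,-31.8,-1.7],[-5.1,-31.8,-1.7],[-5.1,-31.8,-1.7],[-5.1,-31.8,-1.7],[-5.1,-31.8,-1.7]],"turn":[[0,0,-8],[0,0,-16],[0,0,-24],[0,0,-32],[0,0,-40],[0,0,-48],[0,0,-56],[0,0,-64],[0,0,-72],[0,0,-80],[0,0,-88],[0,0,-96]],"claw":[-1,-1,-1,-1,-1,-1,-1,-1,-1,-1,-1,-1]}'; python3 -m handwheel '{"dp":[[0,0,0],[0,0,0],[0,0,0]],"turn":[[0,0,-8],[0,0,-11],[0,0,-11]],"claw":[-1,-1,-1]}';python3 -m handwheel '{"dp":[[0,0,0],[0,0,0],[0,0,0],[0,0,0],[0,0,0],[0,0,0],[0,0,0],[0,0,0],[0,0,0],[0,0,0],[0,0,0],[0,0,0]],"turn":[[0,8,0],[0,16,0],[0,24,0],[0,32,0],[0,40,0],[0,48,0],[0,56,0],[0,64,0],[0,72,0],[0,80,0],[0,80,0],[0,80,0]],"claw":[-1,-1,-1,-1,-1,-1,-1,-1,-1,-1,-1,-1]}';python3 -c "
from h import *
goal(500,0,280,279)"
```

```text
t: 17.0
ee_pos: [497.9, -0.8, 275.0]
tool_rot: [[-0.027, -1.0, -0.004], [-1.0, 0.027, -0.0], [0.0, 0.004, -1.0]]
force: [-0.1, 0.4, 0.4]
opening: 0.159
grasp_force: 40.7
t: 17.3
ee_pos: [498.0, -0.5, 275.2]
tool_rot: [[0.159, -0.987, -0.004], [-0.987, -0.159, -0.0], [-0.001, 0.004, -1.0]]
force: [0.2, 0.2, -0.2]
opening: 0.164
grasp_force: 40.7
t: 18.5
ee_pos: [498.5, -0.2, 274.2]
tool_rot: [[0.034, -0.987, 0.157], [-0.167, -0.16, -0.973], [0.985, 0.006, -0.171]]
force: [-0.4, 0.5, 0.1]
opening: 0.165
grasp_force: 40.7
dp [ 0.58 -0.15 -0.1 ] turn [  0.2 -80.2   0.4] j [ 33.  41.   2. 117. -64. -21.] p [ 4.985e+02 -2.000e-01  2.742e+02] F [-0.4  0.5  0.1] op 0.165
```

```bash
cat >> h.py <<'E'
def drop(off=17,dep=6.5,ze=120,C=(504,-120.3)):
    s=monitor.get_state();R=np.array(s["tool_rot"]);p=np.array(s["ee_pos"])
    ctr=p-dep*R[:,2]-off*R[:,0];end=p-dep*R[:,2]-(off+33)*R[:,0]
    D=np.array([C[0]-ctr[0],C[1]-ctr[1],0]);print("over dp",(R.T@D/10).round(2),"then down",(R.T@(D+[0,0,ze-end[2]])/10).round(2),"end",end.round(1),"p",p.round(1))
E
python3 -c "
from h import *
drop()"
```

```text
over dp [ 2.19  1.37 12.69] then down [-8.26  1.3  14.49] end [495.8  14.5 226. ] p [ 4.985e+02 -2.000e-01  2.742e+02]
```

```bash
python3 -m handwheel '{"dp":[[0.7,0.4,4],[1.4,0.9,8],[2.2,1.4,12.7],[2.2,1.4,12.7],[2.2,1.4,12.7],[2.2,1.4,12.7]],"turn":[[0,0,0],[0,0,0],[0,0,0],[0,0,0],[0,0,0],[0,0,0]],"claw":[-1,-1,-1,-1,-1,-1]}'; python3 -c "
from h import *
drop();goal(0,0,0,0)
s,c=snap('wrist','w5.png')"
```

```text
t: 19.1
ee_pos: [505.7, -129.7, 277.7]
tool_rot: [[0.026, -0.987, 0.157], [-0.172, -0.159, -0.972], [0.985, -0.002, -0.174]]
force: [-0.1, 0.0, -1.3]
opening: 0.163
grasp_force: 40.7
over dp [-0.    0.02 -0.01] then down [-10.79   0.04   1.9 ] end [ 503.4 -114.7  229.6] p [ 505.7 -129.7  277.7]
dp [-30.9   47.9  -15.72] turn [ 55.7 -65.5 -66.5] j [ 20.  32. -10.  94. -75. -43.] p [ 505.7 -129.7  277.7] F [-0.1  0.  -1.3] op 0.163
```

View pics/w5.png

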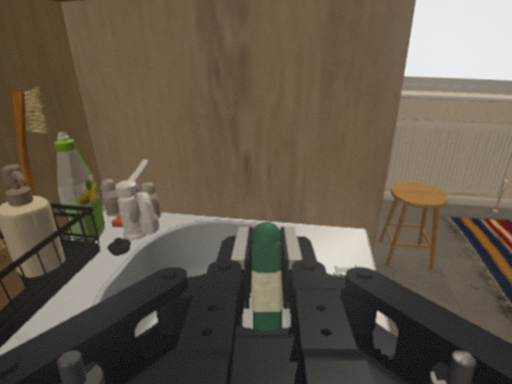

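The stick is held upright between the pads, top end at (265,232) and band at (266,290), directly over the mouth. I'll lower it and release.

```bash
python3 -m handwheel '{"dp":[[-3,0,0.5],[-6,0,1.1],[-8.5,0,1.5],[-10.8,0,1.9],[-10.8,0,1.9],[-10.8,0,1.9],[-10.8,0,1.9]],"turn":[[0,0,0],[0,0,0],[0,0,0],[0,0,0],[0,0,0],[0,0,0],[0,0,0]],"claw":[-1,-1,-1,-1,-1,-1,-1]}'; python3 -c "
from h import *
drop()"
```

```text
t: 19.85
ee_pos: [506.4, -129.1, 168.2]
tool_rot: [[0.027, -0.987, 0.159], [-0.172, -0.161, -0.972], [0.985, -0.001, -0.174]]
force: [0.3, 1.0, -0.2]
opening: 0.16
grasp_force: 40.7
over dp [0.01 0.09 0.03] then down [-0.01  0.09  0.03] end [ 504.  -114.2  120.1] p [ 506.4 -129.1  168.2]
```

```bash
python3 -m handwheel '{"dp":[[0,0,0],[0,0,0],[0,0,0],[0,0,0],[0,0,0],[0,0,0],[0,0,0],[3,0,-0.5],[6,0,-1],[10,0,-1.8],[10,0,-1.8]],"turn":[[0,0,0],[0,0,0],[0,0,0],[0,0,0],[0,0,0],[0,0,0],[0,0,0],[0,0,0],[0,0,0],[0,0,0],[0,0,0]],"claw":[0.2,0.2,0.2,0.2,0.2,0.2,0.2,0.2,0.2,0.2,0.2]}'; python3 -c "
from h import *
s,c=snap('top','t2.png')
a=cv2.resize(c['pixels'][190:260,240:310,::-1],(420,420),interpolation=cv2.INTER_CUBIC)
s,c=snap('scene','s2.png');b=cv2.resize(c['pixels'][170:270,200:300,::-1],(380,420))
cv2.imwrite('pics/ts2.png',np.hstack([a,b]))"
```

```text
t: 20.95
ee_pos: [506.9, -129.2, 273.1]
tool_rot: [[0.021, -0.987, 0.159], [-0.173, -0.161, -0.972], [0.985, -0.007, -0.174]]
force: [-0.3, 0.3, 0.2]
opening: 0.598
grasp_force: 0.0
```

View pics/ts2.png

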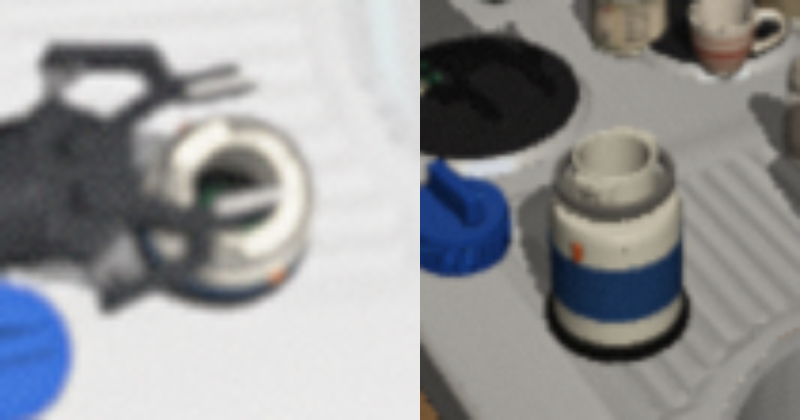

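The top crop shows the first stick (green at (210,190)) inside the open tub, and the scene crop shows the tub with its neck clear. I'm going back for the next stick.

```bash
python3 -m handwheel '{"dp":[[0,0,-4],[0,0,-8],[0,0,-12.7],[0,0,-12.7],[0,0,-12.7]],"turn":[[0,0,0],[0,0,0],[0,0,0],[0,0,0],[0,0,0]],"claw":[0,0,0,0,0]}'; python3 -m handwheel '{"dp":[[0,0,0],[0,0,0],[0,0,0],[0,0,0],[0,0,0],[0,0,0],[0,0,0],[0,0,0],[0,0,0],[0,0,0],[0,0,0],[0,0,0]],"turn":[[0,-8,0],[0,-16,0],[0,-24,0],[0,-32,0],[0,-40,0],[0,-48,0],[0,-56,0],[0,-64,0],[0,-72,0],[0,-80,0],[0,-80,0],[0,-80,0]],"claw":[0,0,0,0,0,0,0,0,0,0,0,0]}';python3 -c "
from h import *
goal(460,250,200,180)"
```

```text
t: 21.55
ee_pos: [485.7, -4.9, 289.4]
tool_rot: [[0.03, -0.987, 0.159], [-0.17, -0.162, -0.972], [0.985, 0.002, -0.173]]
force: [0.5, 0.0, -0.5]
opening: 0.5
grasp_force: 0.0
t: 22.75
ee_pos: [485.0, -8.2, 289.8]
tool_rot: [[0.155, -0.988, -0.002], [-0.988, -0.155, -0.002], [0.001, 0.002, -1.0]]
force: [0.1, 0.3, -0.5]
opening: 0.502
grasp_force: 0.0
dp [-25.91  -1.56   8.95] turn [ 0.  -0.2 98.9] j [  -1.   11.    6.   85.   -0. -100.] p [485.   -8.2 289.8] F [ 0.1  0.3 -0.5] op 0.502
```

```bash
python3 -m handwheel '{"dp":[[-4,0,0],[-8,0,2],[-12,-0.5,4],[-16,-1,6],[-20,-1.2,8],[-24,-1.5,9],[-25.9,-1.5,9],[-25.9,-1.5,9],[-25.9,-1.5,9],[-25.9,-1.5,9],[-25.9,-1.5,9],[-25.9,-1.5,9]],"turn":[[0,0,8],[0,0,16],[0,0,24],[0,0,32],[0,0,40],[0,0,48],[0,0,56],[0,0,64],[0,0,72],[0,0,80],[0,0,88],[0,0,96]],"claw":[0,0,0,0,0,0,0,0,0,0,0,0]}'; python3 -m handwheel '{"dp":[[0,0,0],[0,0,0],[0,0,0],[0,0,0]],"turn":[[0,0,3],[0,0,3],[0,0,3],[0,0,3]],"claw":[0,0,0,0]}';python3 -c "
from h import *
s,c=snap('wrist','w6.png');sticks(c,s)
goal(459.5,249.8,40,182)"
```

```text
t: 23.95
ee_pos: [457.8, 252.7, 199.9]
tool_rot: [[-0.999, -0.052, -0.001], [-0.052, 0.999, -0.002], [0.001, -0.002, -1.0]]
force: [-0.6, 0.3, 0.2]
opening: 0.502
grasp_force: 0.0
t: 24.35
ee_pos: [458.6, 252.3, 200.6]
tool_rot: [[-1.0, -0.005, -0.0], [-0.005, 1.0, -0.001], [0.0, -0.001, -1.0]]
force: [0.3, -0.8, 0.1]
opening: 0.5
grasp_force: 0.0
blob [264.6 166.7] 222 [455.4 248.9  12. ]
blob [231.4 170.3] 212 [459.6 212.5  12. ]
blob [244.9 204.3] 186 [498.6 226.8  12. ]
blob [266.7 203.4] 186 [497.4 251.5  12. ]
stick? 1 0 [457.5 230.7] len 36.6 ang 96.6
stick? 2 0 [477.  237.8] len 48.6 ang 152.9
stick? 2 1 [479.1 219.6] len 41.5 ang 20.1
stick? 3 0 [476.4 250.2] len 42.1 ang 3.5
stick? 3 1 [478.5 232. ] len 54.3 ang 45.8
dp [-0.07 -0.23 16.07] turn [-0.  -0.  -1.7] j [29. 17.  0. 73. -0. 29.] p [458.8 252.2 200.7] F [ 0.2 -0.4 -0.4] op 0.501
```

```bash
python3 -m handwheel '{"dp":[[-0.07,-0.25,4],[-0.07,-0.25,8],[-0.07,-0.25,12],[-0.07,-0.25,16],[-0.07,-0.25,18.2],[-0.07,-0.25,18.6],[-0.07,-0.25,18.6],[-0.07,-0.25,18.6],[-0.07,-0.25,18.6]],"turn":[[0,0,-2.7],[0,0,-2.7],[0,0,-2.7],[0,0,-2.7],[0,0,-2.7],[0,0,-2.7],[0,0,-2.7],[0,0,-2.7],[0,0,-2.7]],"claw":[-0.4,-0.4,-0.4,-0.4,-0.4,-0.4,-0.4,-0.4,-0.4]}'; python3 -c "
from h import *
goal(459.4,249.5,2,183)"
```

```text
t: 25.3
ee_pos: [461.4, 250.3, 16.8]
tool_rot: [[-0.999, -0.05, 0.003], [-0.05, 0.999, 0.002], [-0.003, 0.002, -1.0]]
force: [-0.3, 1.0, -0.2]
opening: 0.297
grasp_force: 0.0
dp [ 0.2  -0.07  1.47] turn [ 0.1  0.2 -0.1] j [ 28.  27. -15.  48.  -0.  26.] p [461.4 250.3  16.8] F [-0.3  1.  -0.2] op 0.297
```

```bash
python3 -m handwheel '{"dp":[[0.1,-0.05,0.5],[0.1,-0.05,0.9],[0.1,-0.05,1.1],[0.1,-0.05,1.1],[0.1,-0.05,1.1]],"turn":[[0,0,0],[0,0,0],[0,0,0],[0,0,0],[0,0,0]],"claw":[-0.4,-0.4,-0.4,-0.4,-0.4]}'; python3 -c "
from h import *
goal(459.4,249.5,2,183)"
```

```text
t: 25.8
ee_pos: [458.8, 248.9, 3.9]
tool_rot: [[-0.999, -0.05, -0.0], [-0.05, 0.999, -0.0], [0.0, -0.0, -1.0]]
force: [0.1, 0.7, 1.1]
opening: 0.299
grasp_force: 0.3
dp [-0.06  0.06  0.19] turn [-0.  -0.  -0.1] j [ 28.  28. -16.  46.  -0.  26.] p [458.8 248.9   3.9] F [0.1 0.7 1.1] op 0.299
```

```bash
python3 -m handwheel '{"dp":[[-0.06,0.06,0.2],[-0.06,0.06,0.2],[-0.06,0.06,0.2],[-0.06,0.06,0.2],[-0.06,0.06,0.2],[-0.06,0.06,0.2],[-0.06,0.06,0.2]],"turn":[[0,0,0],[0,0,0],[0,0,0],[0,0,0],[0,0,0],[0,0,0],[0,0,0]],"claw":[-0.4,-0.4,-1,-1,-1,-1,-1]}' 40; python3 -m handwheel '{"dp":[[0,0,-4],[0,0,-8],[0,0,-12],[0,0,-16],[0,0,-20],[0,0,-24],[0,0,-26],[0,0,-26]],"turn":[[0,0,0],[0,0,0],[0,0,0],[0,0,0],[0,0,0],[0,0,0],[0,0,0],[0,0,0]],"claw":[-1,-1,-1,-1,-1,-1,-1,-1]}';python3 -c "
from h import *
s,c=snap('wrist','w7.png');sticks(c,s);goal(500,0,280,279)
g=np.hstack([cv2.imread('pics/w7.png')]);cv2.imwrite('pics/w7.png',g)"
```

```text
t: 26.5
ee_pos: [459.4, 249.5, 1.9]
tool_rot: [[-0.999, -0.05, -0.0], [-0.05, 0.999, -0.0], [0.0, -0.0, -1.0]]
force: [0.3, 0.0, -0.5]
opening: 0.165
grasp_force: 40.1
t: 27.3
ee_pos: [461.1, 250.5, 265.8]
tool_rot: [[-0.999, -0.05, 0.007], [-0.05, 0.999, 0.004], [-0.007, 0.003, -1.0]]
force: [0.9, 0.6, -1.0]
opening: 0.164
grasp_force: 40.1
blob [235.7 155.9] 155 [460.  210.2  12. ]
blob [247.  185.4] 139 [498.7 226.2  12. ]
blob [266.  244.5] 1388 [583.3 255.8  12. ]
blob [266.3 319.7] 590 [709.6 262.6  12. ]
stick? 1 0 [479.3 218.2] len 41.9 ang 22.3
dp [ -2.73 -25.16  -1.7 ] turn [ -0.1   0.2 -96.1] j [29. 16.  8. 82. -0. 26.] p [460.2 250.  263.3] F [-0.1  0.1  0.3] op 0.16
```

```bash
python3 -m handwheel '{"dp":[[-0.4,-4,-1],[-0.8,-8,-1.7],[-1.2,-12,-1.7],[-1.7,-16,-1.7],[-2.2,-20,-1.7],[-2.7,-24,-1.7],[-2.7,-25.2,-1.7],[-2.7,-25.2,-1.7],[-2.7,-25.2,-1.7],[-2.7,-25.2,-1.7],[-2.7,-25.2,-1.7],[-2.7,-25.2,-1.7]],"turn":[[0,0,-8],[0,0,-16],[0,0,-24],[0,0,-32],[0,0,-40],[0,0,-48],[0,0,-56],[0,0,-64],[0,0,-72],[0,0,-80],[0,0,-88],[0,0,-96]],"claw":[-1,-1,-1,-1,-1,-1,-1,-1,-1,-1,-1,-1]}'; python3 -m handwheel '{"dp":[[0,0,0],[0,0,0],[0,0,0],[0,0,0],[0,0,0],[0,0,0],[0,0,0],[0,0,0],[0,0,0],[0,0,0],[0,0,0],[0,0,0]],"turn":[[0,8,0],[0,16,0],[0,24,0],[0,32,0],[0,40,0],[0,48,0],[0,56,0],[0,64,0],[0,72,0],[0,80,0],[0,80,0],[0,80,0]],"claw":[-1,-1,-1,-1,-1,-1,-1,-1,-1,-1,-1,-1]}';python3 -c "
from h import *
drop(dep=6)"
```

```text
t: 28.55
ee_pos: [498.0, -0.8, 276.5]
tool_rot: [[0.16, -0.987, -0.004], [-0.987, -0.16, 0.0], [-0.001, 0.004, -1.0]]
force: [-0.4, -0.3, 0.8]
opening: 0.16
grasp_force: 40.1
t: 29.75
ee_pos: [498.2, -0.7, 275.2]
tool_rot: [[0.035, -0.988, 0.151], [-0.166, -0.155, -0.974], [0.985, 0.009, -0.17]]
force: [0.5, -0.3, 0.8]
opening: 0.161
grasp_force: 40.2
over dp [ 2.16  1.27 12.6 ] then down [-8.38  1.17 14.41] end [495.6  13.4 227. ] p [498.2  -0.7 275.2]
```

```bash
python3 -m handwheel '{"dp":[[0.7,0.4,4],[1.4,0.9,8],[2.2,1.3,13],[2.2,1.3,13],[2.2,1.3,13],[2.2,1.3,13],[2.2,1.3,13]],"turn":[[0,0,0],[0,0,0],[0,0,0],[0,0,0],[0,0,0],[0,0,0],[0,0,0]],"claw":[-1,-1,-1,-1,-1,-1,-1]}'; python3 -c "
from h import *
drop(dep=6,C=(504,-124.3))"
```

```text
t: 30.45
ee_pos: [506.9, -131.9, 278.1]
tool_rot: [[0.027, -0.988, 0.154], [-0.172, -0.156, -0.973], [0.985, 0.0, -0.174]]
force: [-0.3, 0.3, -0.3]
opening: 0.163
grasp_force: 40.2
over dp [0.02 0.17 0.09] then down [-10.81   0.17   2.  ] end [ 504.6 -117.5  229.9] p [ 506.9 -131.9  278.1]
```

```bash
python3 -m handwheel '{"dp":[[-3,0.17,0.5],[-6,0.17,1.1],[-8.5,0.17,1.5],[-10.8,0.17,2],[-10.8,0.17,2],[-10.8,0.17,2],[-10.8,0.17,2],[-10.8,0.17,2]],"turn":[[0,0,0],[0,0,0],[0,0,0],[0,0,0],[0,0,0],[0,0,0],[0,0,0],[0,0,0]],"claw":[-1,-1,-1,-1,-1,-1,-1,-1]}'; python3 -c "
from h import *
drop(dep=6,C=(504,-124.3))";  python3 -m handwheel '{"dp":[[0,0,0],[0,0,0],[0,0,0],[0,0,0],[0,0,0],[0,0,0],[0,0,0],[3,0,-0.5],[6,0,-1],[10,0,-1.8],[10,0,-1.8]],"turn":[[0,0,0],[0,0,0],[0,0,0],[0,0,0],[0,0,0],[0,0,0],[0,0,0],[0,0,0],[0,0,0],[0,0,0],[0,0,0]],"claw":[0.2,0.2,0.2,0.2,0.2,0.2,0.2,0.2,0.2,0.2,0.2]}';  python3 -m handwheel '{"dp":[[0,0,-4],[0,0,-8],[0,0,-12.7],[0,0,-12.7],[0,0,-12.7]],"turn":[[0,0,0],[0,0,0],[0,0,0],[0,0,0],[0,0,0]],"claw":[0,0,0,0,0]}'; python3 -m handwheel '{"dp":[[0,0,0],[0,0,0],[0,0,0],[0,0,0],[0,0,0],[0,0,0],[0,0,0],[0,0,0],[0,0,0],[0,0,0],[0,0,0],[0,0,0]],"turn":[[0,-8,0],[0,-16,0],[0,-24,0],[0,-32,0],[0,-40,0],[0,-48,0],[0,-56,0],[0,-64,0],[0,-72,0],[0,-80,0],[0,-80,0],[0,-80,0]],"claw":[0,0,0,0,0,0,0,0,0,0,0,0]}';python3 -c "
from h import *
goal(460,218,200,200)
s,c=snap('top','t3.png')
a=cv2.resize(c['pixels'][190:260,240:310,::-1],(420,420),interpolation=cv2.INTER_CUBIC)
s,c=snap('scene','s3.png');b=cv2.resize(c['pixels'][170:270,200:300,::-1],(380,420))
cv2.imwrite('pics/ts3.png',np.hstack([a,b]))"
```

```text
t: 31.25
ee_pos: [505.6, -133.7, 169.3]
tool_rot: [[0.025, -0.988, 0.153], [-0.172, -0.155, -0.973], [0.985, -0.002, -0.174]]
force: [-0.1, -0.9, -1.0]
opening: 0.164
grasp_force: 40.2
over dp [-0.01  0.01 -0.07] then down [-0.12  0.01 -0.05] end [ 503.4 -119.3  121.1] p [ 505.6 -133.7  169.3]
t: 32.35
ee_pos: [506.3, -133.5, 274.1]
tool_rot: [[0.02, -0.988, 0.154], [-0.173, -0.155, -0.973], [0.985, -0.007, -0.174]]
force: [0.1, -0.4, -0.2]
opening: 0.603
grasp_force: 0.0
t: 32.85
ee_pos: [485.9, -9.0, 291.0]
tool_rot: [[0.028, -0.988, 0.154], [-0.171, -0.157, -0.973], [0.985, 0.0, -0.174]]
force: [0.1, -0.1, -0.3]
opening: 0.5
grasp_force: 0.0
t: 34.05
ee_pos: [485.1, -12.4, 291.2]
tool_rot: [[0.15, -0.989, -0.001], [-0.989, -0.15, -0.002], [0.001, 0.001, -1.0]]
force: [0.0, 0.9, 0.1]
opening: 0.498
grasp_force: 0.0
dp [-23.17  -0.99   9.08] turn [-0.  -0.1 78.6] j [  -1.   11.    6.   85.   -0. -100.] p [485.1 -12.4 291.2] F [0.  0.9 0.1] op 0.498
```

View pics/ts3.png

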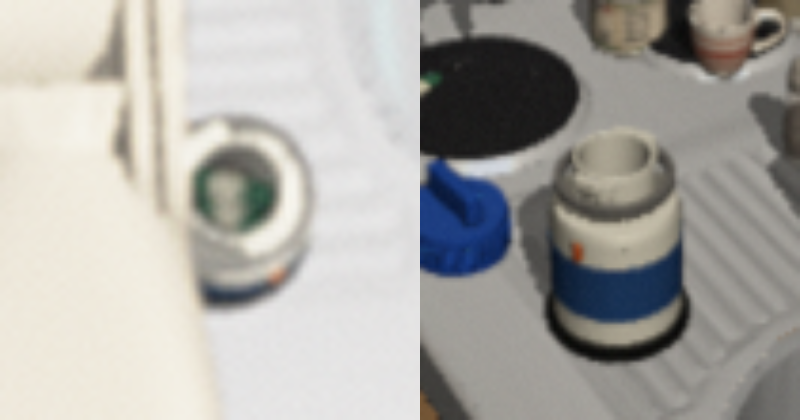

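Both sticks are down in the tub (green and white visible inside at (235,190)). Now for the third stick.

```bash
python3 -m handwheel '{"dp":[[-4,0,0],[-8,0,2],[-12,-0.5,4],[-16,-0.8,6],[-20,-1,8],[-23.2,-1,9],[-23.2,-1,9],[-23.2,-1,9],[-23.2,-1,9],[-23.2,-1,9],[-23.2,-1,9],[-23.2,-1,9]],"turn":[[0,0,8],[0,0,16],[0,0,24],[0,0,32],[0,0,40],[0,0,48],[0,0,56],[0,0,64],[0,0,72],[0,0,78],[0,0,78],[0,0,78]],"claw":[0,0,0,0,0,0,0,0,0,0,0,0]}'; python3 -m handwheel '{"dp":[[0,0,0],[0,0,0]],"turn":[[0,0,0],[0,0,0]],"claw":[0,0]}';python3 -c "
from h import *
s,c=snap('wrist','w8.png');sticks(c,s)
goal(463.5,211.8,4,202)"
```

```text
t: 35.35
ee_pos: [459.0, 221.3, 201.6]
tool_rot: [[-0.933, -0.36, -0.0], [-0.36, 0.933, -0.001], [0.0, -0.001, -1.0]]
force: [-0.1, 0.1, -0.3]
opening: 0.497
grasp_force: 0.0
t: 35.55
ee_pos: [459.6, 220.7, 201.8]
tool_rot: [[-0.934, -0.358, 0.0], [-0.358, 0.934, -0.0], [-0.0, -0.0, -1.0]]
force: [-0.3, 0.1, 0.8]
opening: 0.498
grasp_force: 0.0
blob [258.5 167.2] 219 [460.2 210.4  12. ]
blob [259.6 203.5] 192 [498.9 226.3  12. ]
stick? 1 0 [479.6 218.4] len 41.8 ang 22.4
dp [-0.05 -0.95 19.78] turn [-0.  -0.  -1.1] j [26. 16. -2. 73. -0.  5.] p [459.7 220.6 201.8] F [ 0.1 -0.2  0.8] op 0.497
```

```bash
python3 -m handwheel '{"dp":[[-0.1,-0.95,4],[-0.1,-0.95,8],[-0.1,-0.95,12],[-0.1,-0.95,16],[-0.1,-0.95,18.5],[-0.1,-0.95,19.3],[-0.1,-0.95,19.8],[-0.1,-0.95,19.9],[-0.1,-0.95,19.9],[-0.1,-0.95,19.9],[-0.1,-0.95,19.9]],"turn":[[0,0,-1.4],[0,0,-1.4],[0,0,-1.4],[0,0,-1.4],[0,0,-1.4],[0,0,-1.4],[0,0,-1.4],[0,0,-1.4],[0,0,-1.4],[0,0,-1.4],[0,0,-1.4]],"claw":[-0.1,-0.1,-0.1,-0.1,-0.1,-0.1,-0.1,-0.1,-0.1,-0.1,-0.1]}'; python3 -c "
from h import *
goal(463.9,212,2,202.3)"
```

```text
t: 36.7
ee_pos: [464.9, 212.3, 3.9]
tool_rot: [[-0.925, -0.379, 0.002], [-0.379, 0.925, 0.001], [-0.002, 0.0, -1.0]]
force: [0.7, 0.4, -0.1]
opening: 0.45
grasp_force: 0.0
dp [0.1  0.01 0.19] turn [ 0.   0.1 -0. ] j [ 25.  27. -17.  45.   0.   2.] p [464.9 212.3   3.9] F [ 0.7  0.4 -0.1] op 0.45
```

```bash
python3 -m handwheel '{"dp":[[0,0,0.15],[0,0,0.15],[0,0,0.15],[0,0,0.15],[0,0,0.15],[0,0,0.15],[0,0,0.15],[0,0,0.15]],"turn":[[0,0,0],[0,0,0],[0,0,0],[0,0,0],[0,0,0],[0,0,0],[0,0,0],[0,0,0]],"claw":[-0.1,-1,-1,-1,-1,-1,-1,-1]}' 40; python3 -m handwheel '{"dp":[[0,0,-4],[0,0,-8],[0,0,-12],[0,0,-16],[0,0,-20],[0,0,-24],[0,0,-26],[0,0,-26],[0,0,-26]],"turn":[[0,0,0],[0,0,0],[0,0,0],[0,0,0],[0,0,0],[0,0,0],[0,0,0],[0,0,0],[0,0,0]],"claw":[-1,-1,-1,-1,-1,-1,-1,-1,-1]}';python3 -c "
from h import *
s,c=snap('wrist','w9.png');sticks(c,s);goal(500,0,280,279)"
```

```text
t: 37.5
ee_pos: [464.1, 212.0, 1.5]
tool_rot: [[-0.925, -0.379, 0.0], [-0.379, 0.925, 0.0], [-0.0, 0.0, -1.0]]
force: [-0.7, -0.2, 4.5]
opening: 0.165
grasp_force: 40.5
t: 38.4
ee_pos: [463.9, 211.9, 260.6]
tool_rot: [[-0.925, -0.379, -0.001], [-0.379, 0.925, -0.0], [0.001, -0.0, -1.0]]
force: [0.1, 0.2, -1.0]
opening: 0.163
grasp_force: 39.9
blob [265.9 244.8] 1408 [573.2 254.8  12. ]
blob [266.7 320. ] 595 [687.1 303.   12. ]
dp [  4.64 -20.97  -2.02] turn [  0.1  -0.1 -76.7] j [25. 14.  5. 81. -0.  2.] p [463.4 211.6 259.7] F [ 0.5  0.1 -1.1] op 0.163
```

```bash
python3 -m handwheel '{"dp":[[0.8,-4,-1],[1.6,-8,-2],[2.4,-12,-2],[3.2,-16,-2],[4,-20,-2],[4.6,-21,-2],[4.6,-21,-2],[4.6,-21,-2],[4.6,-21,-2],[4.6,-21,-2],[4.6,-21,-2],[4.6,-21,-2]],"turn":[[0,0,-8],[0,0,-16],[0,0,-24],[0,0,-32],[0,0,-40],[0,0,-48],[0,0,-56],[0,0,-64],[0,0,-72],[0,0,-76.7],[0,0,-76.7],[0,0,-76.7]],"claw":[-1,-1,-1,-1,-1,-1,-1,-1,-1,-1,-1,-1]}'; python3 -m handwheel '{"dp":[[0,0,0],[0,0,0],[0,0,0],[0,0,0],[0,0,0],[0,0,0],[0,0,0],[0,0,0],[0,0,0],[0,0,0],[0,0,0],[0,0,0]],"turn":[[0,8,0],[0,16,0],[0,24,0],[0,32,0],[0,40,0],[0,48,0],[0,56,0],[0,64,0],[0,72,0],[0,80,0],[0,80,0],[0,80,0]],"claw":[-1,-1,-1,-1,-1,-1,-1,-1,-1,-1,-1,-1]}';python3 -m handwheel '{"dp":[[0.7,0.4,4],[1.4,0.9,8],[2.2,1.4,12.7],[2.2,1.4,12.7],[2.2,1.4,12.7],[2.2,1.4,12.7],[2.2,1.4,12.7]],"turn":[[0,0,0],[0,0,0],[0,0,0],[0,0,0],[0,0,0],[0,0,0],[0,0,0]],"claw":[-1,-1,-1,-1,-1,-1,-1]}'; python3 -c "
from h import *
drop(dep=6,C=(504,-120))"
```

```text
t: 39.65
ee_pos: [500.4, 0.2, 279.7]
tool_rot: [[0.154, -0.988, -0.003], [-0.988, -0.154, -0.0], [-0.0, 0.003, -1.0]]
force: [-0.8, -0.9, -0.8]
opening: 0.164
grasp_force: 39.9
t: 40.85
ee_pos: [500.9, 0.7, 278.5]
tool_rot: [[0.032, -0.988, 0.154], [-0.168, -0.157, -0.973], [0.985, 0.005, -0.171]]
force: [0.1, 0.8, -0.1]
opening: 0.159
grasp_force: 40.0
t: 41.55
ee_pos: [507.9, -128.1, 281.2]
tool_rot: [[0.027, -0.987, 0.155], [-0.172, -0.158, -0.972], [0.985, -0.001, -0.174]]
force: [0.6, -0.3, -0.9]
opening: 0.163
grasp_force: 40.0
over dp [0.   0.26 0.02] then down [-11.13   0.26   1.99] end [ 505.6 -113.7  233. ] p [ 507.9 -128.1  281.2]
```

```bash
python3 -m handwheel '{"dp":[[-3,0.26,0.5],[-6,0.26,1.1],[-8.5,0.26,1.5],[-11.1,0.26,2],[-11.1,0.26,2],[-11.1,0.26,2],[-11.1,0.26,2],[-11.1,0.26,2]],"turn":[[0,0,0],[0,0,0],[0,0,0],[0,0,0],[0,0,0],[0,0,0],[0,0,0],[0,0,0]],"claw":[-1,-1,-1,-1,-1,-1,-1,-1]}'; python3 -c "
from h import *
drop(dep=6,C=(504,-120.3))";  python3 -m handwheel '{"dp":[[0,0,0],[0,0,0],[0,0,0],[0,0,0],[0,0,0],[0,0,0],[0,0,0],[3,0,-0.5],[6,0,-1],[10,0,-1.8],[10,0,-1.8]],"turn":[[0,0,0],[0,0,0],[0,0,0],[0,0,0],[0,0,0],[0,0,0],[0,0,0],[0,0,0],[0,0,0],[0,0,0],[0,0,0]],"claw":[0.2,0.2,0.2,0.2,0.2,0.2,0.2,0.2,0.2,0.2,0.2]}';  python3 -m handwheel '{"dp":[[0,0,-4],[0,0,-8],[0,0,-12.7],[0,0,-12.7],[0,0,-12.7]],"turn":[[0,0,0],[0,0,0],[0,0,0],[0,0,0],[0,0,0]],"claw":[0,0,0,0,0]}'; python3 -m handwheel '{"dp":[[0,0,0],[0,0,0],[0,0,0],[0,0,0],[0,0,0],[0,0,0],[0,0,0],[0,0,0],[0,0,0],[0,0,0],[0,0,0],[0,0,0]],"turn":[[0,-8,0],[0,-16,0],[0,-24,0],[0,-32,0],[0,-40,0],[0,-48,0],[0,-56,0],[0,-64,0],[0,-72,0],[0,-80,0],[0,-80,0],[0,-80,0]],"claw":[1,1,1,1,1,1,1,1,1,1,1,1]}';python3 -c "
from h import *
goal(470,25,280,189)"
```

```text
t: 42.35
ee_pos: [505.5, -129.6, 169.4]
tool_rot: [[0.025, -0.988, 0.155], [-0.172, -0.157, -0.973], [0.985, -0.002, -0.174]]
force: [-0.5, 1.2, 0.5]
opening: 0.163
grasp_force: 40.0
over dp [-0.01  0.   -0.06] then down [-0.12  0.   -0.04] end [ 503.3 -115.2  121.2] p [ 505.5 -129.6  169.4]
t: 43.45
ee_pos: [506.1, -129.4, 274.1]
tool_rot: [[0.021, -0.988, 0.156], [-0.173, -0.157, -0.972], [0.985, -0.007, -0.174]]
force: [0.4, 0.0, -0.8]
opening: 0.6
grasp_force: 0.0
t: 43.95
ee_pos: [485.6, -4.9, 291.0]
tool_rot: [[0.028, -0.987, 0.156], [-0.171, -0.159, -0.972], [0.985, 0.0, -0.174]]
force: [1.1, 0.0, -0.7]
opening: 0.495
grasp_force: 0.0
t: 45.15
ee_pos: [484.7, -8.3, 291.1]
tool_rot: [[0.152, -0.988, -0.001], [-0.988, -0.152, -0.002], [0.001, 0.001, -1.0]]
force: [-0.0, 0.7, 0.1]
opening: 1.001
grasp_force: 0.0
dp [-3.52  0.95  1.11] turn [-0.  -0.1 89.7] j [  -1.   11.    6.   85.   -0. -100.] p [484.7  -8.3 291.1] F [-0.   0.7  0.1] op 1.001
```

```bash
python3 -m handwheel '{"dp":[[0,0,0],[2,0,0],[4,0,0],[6,0,0],[8,0,0],[8,0,0],[8,0,0],[8,0,0],[8,0,0],[8,0,0],[8,0,0],[8,0,0]],"turn":[[0,0,8],[0,0,16],[0,0,24],[0,0,32],[0,0,40],[0,0,48],[0,0,56],[0,0,64],[0,0,72],[0,0,80],[0,0,88],[0,0,90]],"claw":[1,1,1,1,1,1,1,1,1,1,1,1]}'; python3 -m handwheel '{"dp":[[0,0,0],[0,0,0],[0,0,0],[0,0,0],[0,0,0],[0,0,0],[0,0,0],[0,0,0],[0,0,0],[0,0,0],[0,0,0],[0,0,0]],"turn":[[0,0,8],[0,0,16],[0,0,24],[0,0,32],[0,0,40],[0,0,48],[0,0,56],[0,0,64],[0,0,72],[0,0,80],[0,0,88],[0,0,90]],"claw":[1,1,1,1,1,1,1,1,1,1,1,1]}';python3 -c "
from h import *
goal(430,20.6,90,98.2)
s,c=snap('wrist','w10.png');sticks(c,s)
import pickle;pickle.dump((s,c),open('w10.pkl','wb'))"
```

```text
t: 46.35
ee_pos: [497.4, -84.1, 291.0]
tool_rot: [[-0.988, -0.155, -0.002], [-0.155, 0.988, -0.001], [0.002, -0.001, -1.0]]
force: [0.5, 0.2, -0.2]
opening: 1.004
grasp_force: 0.0
t: 47.55
ee_pos: [497.4, -84.1, 291.1]
tool_rot: [[-0.155, 0.988, -0.001], [0.988, 0.155, -0.001], [-0.001, -0.002, -1.0]]
force: [0.4, -0.4, -0.2]
opening: 1.001
grasp_force: 0.0
dp [11.41 -5.   20.1 ] turn [-0.1  0.1  0.7] j [-10.  13.   9.  85.  -0.  72.] p [497.4 -84.1 291.1] F [ 0.4 -0.4 -0.2] op 1.001
blob [266.4 199.4] 224 [ 506.8 -147.6   12. ]
blob [252.8 199.3] 67 [ 487.6 -150.5   12. ]
```

View pics/w10.png

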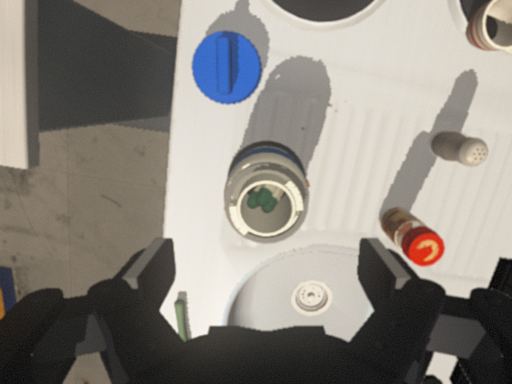

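Three green stick ends stand in the tub around (262,197). The cap stands at (228,67) with its bar nearly aligned with the tool, and no other stick is in sight. I'll check the positions of the cap and the mouth.

```bash
python3 - <<'E'
from h import *
import pickle
s,c=pickle.load(open("w10.pkl","rb"))
hsv=cv2.cvtColor(c["pixels"],cv2.COLOR_RGB2HSV)
m=((hsv[...,0]>100)&(hsv[...,0]<125)&(hsv[...,1]>120)).astype(np.uint8);m[130:]=0
k,_=cv2.findContours(m,cv2.RETR_EXTERNAL,cv2.CHAIN_APPROX_NONE);k=max(k,key=cv2.contourArea)
print(cv2.fitEllipse(k))
print("cap",onz(c,cv2.fitEllipse(k)[0],32,s))
b=(onz(c,(222,33),58,s),onz(c,(225,93),58,s));print("bar",b,(b[0]+b[1])/2)
print("mouth",[onz(c,p,132,s).round(1) for p in [(268,179),(268,237),(230,208),(307,208)]])
E
```

```text
((226.2196502685547, 66.97335052490234), (66.445556640625, 71.030029296875), 163.7423858642578)
cap [430.66911373  18.55515905  32.        ]
bar (array([424.96749538,  51.38140633,  58.        ]), array([436.53641314, -12.67979612,  58.        ])) [430.75195426  19.35080511  58.        ]
mouth [array([499.4, -89.5, 132. ]), array([ 509.3, -151.9,  132. ]), array([ 465.5, -126. ,  132. ]), array([ 544. , -113.6,  132. ])]
```

```bash
python3 -m handwheel '{"dp":[[4,-1.5,0],[8,-3,4],[11.4,-5,8],[11.4,-5,12],[11.4,-5,16],[11.4,-5,20],[11.4,-5,20],[11.4,-5,20],[11.4,-5,20]],"turn":[[0,0,0],[0,0,0],[0,0,0],[0,0,0],[0,0,0],[0,0,0],[0,0,0],[0,0,0],[0,0,0]],"claw":[1,1,1,1,1,1,1,1,1]}'; python3 -c "
from h import *
goal(430,20.4,37.5,98.4)"
```

```text
t: 48.5
ee_pos: [432.4, 19.9, 93.8]
tool_rot: [[-0.157, 0.988, 0.004], [0.988, 0.157, -0.0], [-0.001, 0.004, -1.0]]
force: [1.3, -1.0, 0.7]
opening: 1.005
grasp_force: 0.0
dp [ 0.1  -0.25  5.63] turn [0.2 0.  0.6] j [  3.  13. -23.  54.  -0.  84.] p [432.4  19.9  93.8] F [ 1.3 -1.   0.7] op 1.005
```

```bash
python3 -m handwheel '{"dp":[[0.05,-0.05,2],[0.05,-0.05,4],[0.05,-0.05,5.4],[0.05,-0.05,5.4],[0.05,-0.05,5.4]],"turn":[[0,0,0.6],[0,0,0.6],[0,0,0.6],[0,0,0.6],[0,0,0.6]],"claw":[1,1,1,1,1]}'; python3 -c "
from h import *
goal(430,20.4,37.2,98.4)"
```

```text
t: 49.0
ee_pos: [431.6, 20.0, 39.5]
tool_rot: [[-0.146, 0.989, 0.003], [0.989, 0.146, -0.0], [-0.0, 0.003, -1.0]]
force: [0.1, 0.4, -0.5]
opening: 1.0
grasp_force: 0.0
dp [ 0.07 -0.16  0.22] turn [ 0.2  0.  -0. ] j [  3.  17. -27.  46.  -0.  84.] p [431.6  20.   39.5] F [ 0.1  0.4 -0.5] op 1.0
```

```bash
python3 -m handwheel '{"dp":[[0,-0.05,0.1],[0,-0.05,0.1],[0,-0.05,0.1],[0,-0.05,0.1],[0,-0.05,0.1],[0,-0.05,0.1],[0,-0.05,0.1],[0,-0.05,0.1],[0,-0.05,0.1],[0,-0.05,0.1],[0,-0.05,0.1],[0,-0.05,0.1]],"turn":[[0,0,0],[0,0,0],[0,0,0],[0,0,0],[0,0,0],[0,0,0],[0,0,0],[0,0,0],[0,0,0],[0,0,0],[0,0,0],[0,0,0]],"claw":[1,1,-1,-1,-1,-1,-1,-1,-1,-1,-1,-1]}' 60; python3 -m handwheel '{"dp":[[0,0,-1],[0,0,-4],[0,0,-8],[0,0,-12],[0,0,-16],[0,0,-18],[0,0,-18],[0,0,-18]],"turn":[[0,0,0],[0,0,0],[0,0,0],[0,0,0],[0,0,0],[0,0,0],[0,0,0],[0,0,0]],"claw":[-1,-1,-1,-1,-1,-1,-1,-1]}' 110; python3 -c "
from h import *
goal(504,-120.3,217,98.4)"
```

```text
t: 50.2
ee_pos: [429.8, 19.9, 37.0]
tool_rot: [[-0.146, 0.989, 0.001], [0.989, 0.146, 0.0], [-0.0, 0.001, -1.0]]
force: [-0.3, 0.2, 3.4]
opening: 0.172
grasp_force: 59.8
t: 51.0
ee_pos: [429.1, 19.9, 216.5]
tool_rot: [[-0.146, 0.989, -0.0], [0.989, 0.146, -0.0], [0.0, -0.0, -1.0]]
force: [-0.3, -0.9, -0.0]
opening: 0.158
grasp_force: 107.7
dp [-14.96   5.37  -0.05] turn [-0. -0. -0.] j [  3.   6. -11.  73.   0.  84.] p [429.1  19.9 216.5] F [-0.3 -0.9 -0. ] op 0.158
```

```bash
python3 -m handwheel '{"dp":[[-4,1.4,0],[-8,2.8,0],[-12,4.2,0],[-15,5.4,0],[-15,5.4,0],[-15,5.4,0],[-15,5.4,0],[-15,5.4,2],[-15,5.4,3.5],[-15,5.4,3.5],[-15,5.4,3.5]],"turn":[[0,0,0],[0,0,0],[0,0,0],[0,0,0],[0,0,0],[0,0,0],[0,0,0],[0,0,0],[0,0,0],[0,0,0],[0,0,0]],"claw":[-1,-1,-1,-1,-1,-1,-1,-1,-1,-1,-1]}' ; python3 -c "
from h import *
goal(504.4,-120.4,155,98.4)"
```

```text
t: 52.1
ee_pos: [504.3, -119.7, 181.9]
tool_rot: [[-0.147, 0.989, -0.001], [0.989, 0.147, 0.0], [0.0, -0.001, -1.0]]
force: [-0.1, -1.2, -0.5]
opening: 0.158
grasp_force: 107.8
dp [-0.08  0.01  2.69] turn [-0.  -0.   0.1] j [-13.  17.  -2.  70.   0.  68.] p [ 504.3 -119.7  181.9] F [-0.1 -1.2 -0.5] op 0.158
```

```bash
python3 -m handwheel '{"dp":[[-0.07,0,0.7],[-0.07,0,1.4],[-0.07,0,2.1],[-0.07,0,2.7],[-0.07,0,2.7],[-0.07,0,2.7]],"turn":[[0,0,0],[0,0,0],[0,0,0],[0,0,0],[0,0,0],[0,0,0]],"claw":[-1,-1,-1,-1,-1,-1]}' ; python3 -c "
from h import *
goal(504.4,-120.4,144,98.4)"
```

```text
t: 52.7
ee_pos: [505.3, -122.2, 156.0]
tool_rot: [[-0.145, 0.989, 0.002], [0.989, 0.145, -0.002], [-0.002, 0.002, -1.0]]
force: [-1.9, -1.9, 5.8]
opening: 0.16
grasp_force: 112.1
dp [ 0.2  -0.06  1.2 ] turn [ 0.1  0.1 -0.1] j [-14.  18.  -5.  67.  -0.  68.] p [ 505.3 -122.2  156. ] F [-1.9 -1.9  5.8] op 0.16
```

```bash
python3 -m handwheel '{"dp":[[0.05,0,0.4],[0.1,0,0.8],[0.1,0,1.1],[0.1,0,1.3],[0.1,0,1.3],[0.1,0,1.3],[0.1,0,1.3]],"turn":[[0,0,0],[0,0,0],[0,0,0],[0,0,0],[0,0,0],[0,0,0],[0,0,0]],"claw":[-1,-1,-1,-1,-1,-1,-1]}' ; python3 -c "
from h import *
goal(504.4,-120.4,144.4,98.4)"
```

```text
t: 53.4
ee_pos: [505.2, -121.7, 144.6]
tool_rot: [[-0.145, 0.989, 0.003], [0.989, 0.145, -0.004], [-0.004, 0.002, -1.0]]
force: [-5.4, -1.6, 17.1]
opening: 0.16
grasp_force: 113.8
dp [ 0.14 -0.06  0.02] turn [ 0.1  0.3 -0.1] j [-13.  19.  -6.  65.  -0.  68.] p [ 505.2 -121.7  144.6] F [-5.4 -1.6 17.1] op 0.16
```

```bash
python3 -m handwheel '{"dp":[[0.05,0,0],[0.05,0,0],[0.05,0,0],[0.05,0,0],[0.05,0,0],[0.05,0,0],[0.05,0,0],[0.05,0,0],[0.05,0,0],[0.05,0,0],[0.05,0,0],[0.05,0,0]],"turn":[[0,0,7],[0,0,14],[0,0,21],[0,0,28],[0,0,35],[0,0,42],[0,0,49],[0,0,56],[0,0,62],[0,0,66],[0,0,66],[0,0,66]],"claw":[-1,-1,-1,-1,-1,-1,-1,-1,-1,-1,-1,-1]}' ; python3 -c "
from h import *
goal(504,-120.3,144.4,28.2);s=monitor.get_state();print(s['ft_torque'])"
```

```text
t: 54.6
ee_pos: [504.9, -122.2, 144.3]
tool_rot: [[0.845, 0.534, 0.002], [0.534, -0.845, -0.006], [-0.002, 0.006, -1.0]]
force: [-5.1, -4.2, 16.0]
opening: 0.162
grasp_force: 113.5
dp [ 0.02 -0.21 -0.01] turn [0.3 0.1 4.1] j [-13.  19.  -6.  65.  -0. 134.] p [ 504.9 -122.2  144.3] F [-5.1 -4.2 16. ] op 0.162
[-1.30345453  1.73505178 -0.03488114]
```

```bash
python3 -m handwheel '{"dp":[[0,-0.1,0],[0,-0.2,0],[0,-0.2,0],[0,-0.2,0],[0,-0.2,0]],"turn":[[0,0,2],[0,0,4],[0,0,6],[0,0,6],[0,0,6]],"claw":[-1,-1,-1,-1,-1]}' ; python3 -c "
from h import *
goal(504,-120.3,144.4,28.2);s=monitor.get_state();print(s['ft_torque'])"
```

```text
t: 55.1
ee_pos: [504.2, -120.7, 144.5]
tool_rot: [[0.896, 0.445, 0.003], [0.445, -0.896, -0.007], [-0.001, 0.007, -1.0]]
force: [-4.7, -5.6, 15.4]
opening: 0.159
grasp_force: 114.0
dp [-0.   -0.05  0.01] turn [ 0.4  0.  -1.8] j [-13.  19.  -6.  65.  -0. 140.] p [ 504.2 -120.7  144.5] F [-4.7 -5.6 15.4] op 0.159
[-1.53852173  1.68110259  0.69763924]
```

The turning moment rose to 0.7 N m, so the cap is at the stop. I'll let it rise, then test the lock with a light pull before releasing.

```bash
python3 -m handwheel '{"dp":[[0,0,-0.2],[0,0,-0.4],[0,0,-0.6],[0,0,-0.8],[0,0,-1.0],[0,0,-1.15],[0,0,-1.15],[0,0,-1.15]],"turn":[[0,0,0],[0,0,0],[0,0,-0.5],[0,0,-0.5],[0,0,-0.5],[0,0,-0.5],[0,0,-0.5],[0,0,-0.5]],"claw":[-1,-1,-1,-1,-1,-1,-1,-1]}' ; python3 -c "
from h import *
s=monitor.get_state();print(s['ft_torque'])"
```

```text
t: 55.9
ee_pos: [503.4, -120.0, 152.2]
tool_rot: [[0.892, 0.451, -0.002], [0.451, -0.892, -0.004], [-0.003, 0.003, -1.0]]
force: [0.7, -5.5, -1.7]
opening: 0.159
grasp_force: 110.8
[-1.7029843   0.21891224  0.10250792]
```

```bash
python3 -m handwheel '{"dp":[[0,0,-0.3],[0,0,-0.3],[0,0,-0.3]],"turn":[[0,0,-2],[0,0,-4],[0,0,-4]],"claw":[-1,-1,-1]}' ; python3 -c "
from h import *
s=monitor.get_state();print(s['ft_torque'])"; python3 -m handwheel '{"dp":[[0,0,0.3],[0,0,0.3],[0,0,0.3],[0,0,0.3],[0,0,0.3],[0,0,0.3],[0,0,0.3],[0,0,0.3],[0,0,0.3],[0,0,-4],[0,0,-8],[0,0,-12]],"turn":[[0,0,4],[0,0,4],[0,0,4],[0,0,4],[0,0,4],[0,0,4],[0,0,4],[0,0,4],[0,0,4],[0,0,4],[0,0,4],[0,0,4]],"claw":[-1,-1,1,1,1,1,1,1,1,1,1,1]}'; python3 -m handwheel '{"dp":[[0,0,0],[0,0,0],[0,0,0],[0,0,0]],"turn":[[0,0,0],[0,0,0],[0,0,0],[0,0,0]],"claw":[1,1,1,1]}'; python3 - <<'E'
from h import *
s,c=snap('wrist','w11.png')
t=read_camera('top')
a=cv2.resize(c['pixels'][:,:,::-1],(400,300));b=cv2.resize(t['pixels'][120:285,110:330,::-1],(400,300))
cv2.imwrite('pics/f.png',np.hstack([a,b]))
E
```

```text
t: 56.2
ee_pos: [502.5, -119.1, 152.6]
tool_rot: [[0.859, 0.512, -0.005], [0.512, -0.859, -0.001], [-0.005, -0.001, -1.0]]
force: [3.8, -5.1, -15.3]
opening: 0.162
grasp_force: 110.6
[-1.29233543 -0.62745179 -0.3649413 ]
t: 57.4
ee_pos: [503.3, -118.1, 277.6]
tool_rot: [[0.892, 0.452, -0.001], [0.452, -0.892, 0.0], [-0.0, -0.0, -1.0]]
force: [1.5, 0.1, 0.5]
opening: 0.999
grasp_force: 0.0
t: 57.8
ee_pos: [502.7, -117.9, 274.7]
tool_rot: [[0.892, 0.452, -0.003], [0.452, -0.892, 0.001], [-0.003, -0.002, -1.0]]
force: [0.4, -0.2, -0.1]
opening: 1.002
grasp_force: 0.0
```

View pics/f.png

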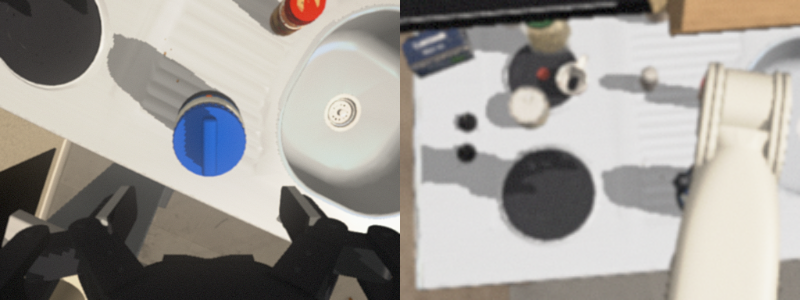

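The cap held 15 N of upward pull without lifting, and no sticks remain on the worktop. I'll check the bar angle and any leftover tilt numerically.

```bash
python3 - <<'E'
from h import *
s=monitor.get_state();c=read_camera("wrist")
g=cv2.imread("pics/w11.png")[105:235,215:325]
cv2.imwrite("pics/w11c.png",cv2.resize(g,None,fx=4,fy=4,interpolation=cv2.INTER_CUBIC))
E
```

```text
(no output)
```

View pics/w11c.png

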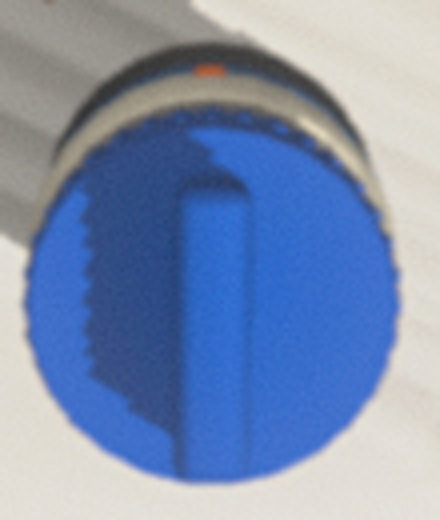

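The bar now runs from (216,190)/4 to (212,475)/4, with the pip at (210,70)/4, just as at the start. I'll confirm the angle and sign off.

```bash
python3 - <<'E'
from h import *
s=monitor.get_state();c=read_camera("wrist")
f=lambda u,v:(215+(u+.5)/4-.5,105+(v+.5)/4-.5)
a,b,p=[onz(c,f(*q),z,s) for *q,z in [(216,190,174),(212,475,174),(210,70,100)]]
d=a-b;print("bar",(a+b)/2,np.degrees(np.arctan2(d[1],d[0])));m=p-np.array([504,-120.4,100]);print("pip",np.degrees(np.arctan2(m[1],m[0])))
print(s["force"])
E
```

```text
bar [ 504.52909681 -120.44189749  174.        ] 26.25195018387384
pip 27.334802479604896
[-0.04729427  0.10167157  0.84995093]
```

```bash
python3 -c "
from plant import ticket
print(ticket.sign_off())"
```

```text
the job is handed in; nothing more can be done
None
```

The job is handed in: all three sticks present are standing in the tub, the cap is locked (bar about 1° off the pips, held a 15 N upward pull), and the robot touched none of the other kitchen things.

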